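# Load the rocking tray of a parts washer in balance and start it

## Task

Get the flanged castings on the bench washed: pull the washer's drawer right out and stand every casting, flange down, in the two bays of its rocking tray, shared out so that the tray hangs level by itself (a large casting weighs as much as two small ones). Then push the drawer fully home and, once it is shut, press the start button; the tray must still hang level inside. Leave the other things on the bench where they are.

Things in the scene. Friction and masses are not known exactly. Their poses are not given: they have to be found in the camera images.
- washer: bench parts washer, a green steel cabinet 300 mm deep, 340 mm wide, 235 mm tall with a clear window in its roof, fixed to the bench on the robot's right. Origin: centre of its underside. Its front, 150 mm from the origin, faces along its own -x (roughly world +y); its own +y points roughly away from the robot (world +x).
- drawer (a joint): travel of the washer's drawer along the washer's -x, m: 0 = fully home (front panel against the cabinet front), 0.28 = fully out. About 3 N moves it and it stays where it is left. The front panel's top is 140 mm above the bench.
- drawer_handle (a point): middle of the drawer's bow handle: a round steel bar 12 mm thick and 160 mm long, level, parallel to the drawer's front panel and 65 mm out from it, axis 100 mm above the bench; open space above it. Axes as the washer's.
- tray (a joint): rock of the drawer's tray about its pivot, which runs along the drawer's travel 55 mm above the tray's floor; rad, 0 = level, stops at -0.14 and +0.14, positive = far bay up (near bay too heavy). It hangs freely, level when empty; loaded out of balance it leans 0.7 to 0.9 rad per N m: one small casting too many on a side leans it 0.11 rad or more.
- tray_mid (a point): centre of the rocking steel tray at floor level (55 mm above the bench when level); axes: x along the pivot (washer's x), y to the far bay, z up. Inside 210 mm (x) by 250 mm (y), walls 10 mm high; a solid spine 60 mm wide, 12 mm high runs along x in the middle between the two bays. At both spine ends hangers and brackets rise to 125 mm above the bench, within 22 mm of the middle line.
- bay_near (a point): centre of the floor of the tray's bay nearer to the robot, 95 mm wide (y) and 210 mm long (x), 77.5 mm from the pivot line; axes as tray_mid.
- bay_far (a point): centre of the floor of the tray's bay farther from the robot, 95 mm wide (y) and 210 mm long (x), 77.5 mm from the pivot line; axes as tray_mid.
- start (a joint): travel of the start button, m: 0 = up, 0.006 = fully pressed (5 N); it springs back.
- start_top (a point): centre of the top face of the washer's start button, a grey plastic push button 30 mm across in a black housing on the cabinet roof, near its front corner on the robot's side; pressed straight down.
- large1: large dark steel flanged casting standing on its flange: round flange 70 mm across and 10 mm thick, with a round hub 44 mm across rising from it to 42 mm in all, its bore dark on top; about 0.44 kg (within 3 percent). Origin: centre of its underside, z up. One or both of the large castings are present.
- large2: large dark steel flanged casting standing on its flange: round flange 70 mm across and 10 mm thick, with a round hub 44 mm across rising from it to 42 mm in all, its bore dark on top; about 0.44 kg (within 3 percent). Origin: centre of its underside, z up. One or both of the large castings are present.
- small1: small dark steel flanged casting standing on its flange: round flange 52 mm across and 8 mm thick, with a round hub 32 mm across rising from it to 34 mm in all, its bore dark on top; about 0.22 kg (within 3 percent). Origin: centre of its underside, z up. All four small castings are always present.
- small2: small dark steel flanged casting standing on its flange: round flange 52 mm across and 8 mm thick, with a round hub 32 mm across rising from it to 34 mm in all, its bore dark on top; about 0.22 kg (within 3 percent). Origin: centre of its underside, z up. All four small castings are always present.
- small3: small dark steel flanged casting standing on its flange: round flange 52 mm across and 8 mm thick, with a round hub 32 mm across rising from it to 34 mm in all, its bore dark on top; about 0.22 kg (within 3 percent). Origin: centre of its underside, z up. All four small castings are always present.
- small4: small dark steel flanged casting standing on its flange: round flange 52 mm across and 8 mm thick, with a round hub 32 mm across rising from it to 34 mm in all, its bore dark on top; about 0.22 kg (within 3 percent). Origin: centre of its underside, z up. All four small castings are always present.
- spacer: small steel spacer ring 28 mm across, 8 mm high, lying among the castings; origin underside. Not part of the job.
- screwdriver: screwdriver 160 mm long lying on the bench. Not part of the job.
- spanner: steel spanner 170 mm long lying on the bench. Not part of the job.
- tape: black tape measure 62 x 30 x 60 mm; origin underside. Not part of the job.
- grease_jar: grey jar 64 mm across, 75 mm tall; origin underside. Not part of the job.
- notebook: closed white notebook 150 x 100 x 12 mm; origin underside. Not part of the job.
- oil_can: white bottle with black cap, 60 mm across, 150 mm tall; origin underside. Not part of the job.

How it is judged (in metres and radians):
On the way, in this order (a step that is already met when the one before it is completed fails the run):
1. the drawer is pulled right out (value of joint drawer above 0.25 m), for 0.2 s.
2. with the drawer out, all castings stand in the tray and it hangs level, untouched by the fingers (value of joint drawer above 0.2 m and x of large1 in the frame of tray_mid between -0.11 and 0.11 m and y of large1 in the frame of tray_mid between -0.125 and 0.125 m and z of large1 in the frame of tray_mid between -0.006 and 0.008 m and angle between the z axis of each of large1, large2, small1, small2, small3, small4 and the z axis of tray_mid, either way round below 0.12 rad and angle between each of large1, large2, small1, small2, small3, small4's own z axis and vertical below 0.5 rad and x of large2 in the frame of tray_mid between -0.11 and 0.11 m and y of large2 in the frame of tray_mid between -0.125 and 0.125 m and z of large2 in the frame of tray_mid between -0.006 and 0.008 m and x of small1 in the frame of tray_mid between -0.11 and 0.11 m and y of small1 in the frame of tray_mid between -0.125 and 0.125 m and z of small1 in the frame of tray_mid between -0.006 and 0.008 m and x of small2 in the frame of tray_mid between -0.11 and 0.11 m and y of small2 in the frame of tray_mid between -0.125 and 0.125 m and z of small2 in the frame of tray_mid between -0.006 and 0.008 m and x of small3 in the frame of tray_mid between -0.11 and 0.11 m and y of small3 in the frame of tray_mid between -0.125 and 0.125 m and z of small3 in the frame of tray_mid between -0.006 and 0.008 m and x of small4 in the frame of tray_mid between -0.11 and 0.11 m and y of small4 in the frame of tray_mid between -0.125 and 0.125 m and z of small4 in the frame of tray_mid between -0.006 and 0.008 m and value of joint tray between -0.06 and 0.06 rad and contact force between the fingers and tray below 0.5 N and contact force between the fingers and large1 below 0.5 N and contact force between the fingers and large2 below 0.5 N and contact force between the fingers and small1 below 0.5 N and contact force between the fingers and small2 below 0.5 N and contact force between the fingers and small3 below 0.5 N and contact force between the fingers and small4 below 0.5 N and linear speed of each of large1, large2, small1, small2, small3, small4 below 0.02 m/s and velocity of joint tray between -0.05 and 0.05 rad/s), for 0.3 s.
3. the drawer is pushed fully home (value of joint drawer below 0.008 m), for 0.2 s.
4. the start button is pressed with the drawer shut (value of joint drawer below 0.008 m and value of joint start above 0.004 m), for 0.05 s.
At the end, for the whole second after the job is handed in: The drawer is within 8 mm of fully home, every casting present stands flange down on the tray's floor in its two bays, the tray hangs within 0.06 rad (3.5 degrees) of level and all is at rest; the start button has been pressed after the drawer was shut, and is up again (value of joint drawer below 0.008 m and x of large1 in the frame of tray_mid between -0.11 and 0.11 m and y of large1 in the frame of tray_mid between -0.125 and 0.125 m and z of large1 in the frame of tray_mid between -0.006 and 0.008 m and angle between the z axis of each of large1, large2, small1, small2, small3, small4 and the z axis of tray_mid, either way round below 0.12 rad and angle between each of large1, large2, small1, small2, small3, small4's own z axis and vertical below 0.5 rad and x of large2 in the frame of tray_mid between -0.11 and 0.11 m and y of large2 in the frame of tray_mid between -0.125 and 0.125 m and z of large2 in the frame of tray_mid between -0.006 and 0.008 m and x of small1 in the frame of tray_mid between -0.11 and 0.11 m and y of small1 in the frame of tray_mid between -0.125 and 0.125 m and z of small1 in the frame of tray_mid between -0.006 and 0.008 m and x of small2 in the frame of tray_mid between -0.11 and 0.11 m and y of small2 in the frame of tray_mid between -0.125 and 0.125 m and z of small2 in the frame of tray_mid between -0.006 and 0.008 m and x of small3 in the frame of tray_mid between -0.11 and 0.11 m and y of small3 in the frame of tray_mid between -0.125 and 0.125 m and z of small3 in the frame of tray_mid between -0.006 and 0.008 m and x of small4 in the frame of tray_mid between -0.11 and 0.11 m and y of small4 in the frame of tray_mid between -0.125 and 0.125 m and z of small4 in the frame of tray_mid between -0.006 and 0.008 m and value of joint tray between -0.06 and 0.06 rad and linear speed of each of large1, large2, small1, small2, small3, small4 below 0.02 m/s and velocity of joint tray between -0.05 and 0.05 rad/s and value of joint start below 0.002 m); the robot touches nothing.
It fails at once if one of the other things on the bench is moved more than 60 mm (distance of any of spacer, screwdriver, spanner, tape, grease_jar, notebook, oil_can from where it was at the start of the episode above 0.06 m).
Of large1, large2 only 1 to 2 are there at a start; the rules pass over those that are not, and their reading is None.
At some moment in a run one of large1, large2, small1, small2, small3, small4 may be knocked a few centimetres aside while the robot is not near it.
It also fails if it takes over 210 s, if anything falls off the work surface, if the arm or the gripper's body presses on something with over 40 N, if the wrist force passes 120 N, or if a joint passes its speed limit or range.

## Robot

A 7-joint arm with a two-finger parallel gripper is mounted at the origin on the work surface. World frame = base frame: x ahead of the robot, y to its left, z up, the work surface at z = 0. Lengths are in m, angles in degrees, forces in N, time in s.
With the tool pointing down it reaches from about 0.425 to 0.875 m from the base axis. Payload 8.4 kg.
Tool frame: the origin (TCP) lies on the front face of the gripper's body, between the roots of the fingers; the fingertips stand 73 mm ahead of it and the grasp point (between the pads) lies 54 mm ahead of it (env.hold_point_z is the distance from the TCP to the grasp point, in m); z points along the fingers, x is the direction in which the jaws open and shut, and the axes are right-handed (so a half turn about z gives the same grasp; the last joint's range is limited). The gripper opens to 85 mm and grips with 20 to 120 N. Pads are 22 mm wide; open, the fingers measure 114 mm over their backs; the gripper's body (76 mm by 85 mm) begins 54 mm behind the grasp point. The pads swing forward as they close: fully open they stand 13 mm farther back than shut.
Start: joints at [-71.975, 19.091, 2.286, 83.961, -0.768, 76.965, -3.352], TCP at [0.261, 0.595, 0.304] pointing down, gripper open.
Joint ranges: [-147.57, 147.57], [-21.85, 119.76], [-74.77, 79.35], [14.55, 137.4], [-85.83, 265.84], [4.83, 119.75], [-152.11, 152.11]. Speed limits (degrees/s): [127.2, 127.2, 159.86, 159.86, 180, 180, 180].

## Interface

Orientations are given as [roll, pitch, yaw] about the fixed x, y, z axes, in that order (R = Rz(yaw) Ry(pitch) Rx(roll)).
In Python, from bench import env, grab_frame gives the robot as it stands.
- The arm moves only by the tool step_arm, never from a script. Its argument "moves" is a list of rows, each an object of numbers: "tx", "ty", "tz": the shift along the tool's x, y, z in units of 0.025 m (1.0 is 0.025 m); "rx", "ry", "rz": the turn, a rotation vector about the tool's x, y, z in units of 5 degrees (1.0 is 5 degrees). A call has 1 to 12 rows; each row shifts and turns the commanded pose from where the row before left it, along the tool's axes as they then stand; what a row does not reach is not made up. A row lasts 1/12 s, in which the tool goes at most 41.7 mm and 7.16 degrees, less where a joint would pass 70% of its speed; a pose out of reach is approached as far as the arm can. A call with a number of a shift or a turn outside -1 to 1 is refused whole. A call with a gripper value outside its range is refused whole. "hand" is the gripper command: -1 is fully open, 1 is shut, values between are in proportion, set as the call begins (left out, the last holds). The fingers move at their own pace and stop on an object; "newtons" is the grip in N (left out, the last holds). Time passes only in rows, so rows that do not move let the fingers close. It gives the time, the measured TCP pose, the force and the opening at its end, in the units of the state.
- env.get_obs(): the state, without advancing time (a new reading comes with each control period).
- grab_frame(name): name is "scene" or "side" or "wrist"; returns a dict with "frame" (420x560x3 uint8, red, green, blue), "fx", "fy", "cx", "cy" (pixels), "dist" ([k1, k2, p1, p2, k3] as OpenCV has them; the pictures are not rectified), "rvec" (rotation vector, rad) and "tvec" (3), from world to camera coordinates, as OpenCV has them. Camera axes: x right, y down, z forward; pixel columns grow to the right and rows downward; lengths in m; the calibration is good to about 2 mm. A picture is of the moment at which its call begins. There is no depth.
- env.hand_in(): hands the job in, once; it reports no verdict.
The state is a dict: "time": time; "q": joint angles; "dq": joint speeds; "joint_efforts": joint torques, N m; "position": TCP position; "tool_rot": TCP orientation; "force": force on the tool from outside, world axes, zero at the start; "moment": the same for the moment, N m; "gripper_width": opening from 0.0 (shut) to 1.0 (fully open).
Only numpy, scipy, OpenCV 4.12 (cv2) and the standard library are available. Lean on these libraries where they do the work, as an engineer would, in place of code of your own. Each camera call takes 0.05 s, during which the arm holds its last target. There are 200 camera calls.

## Working session

There is one attempt and no reset: what is moved stays moved. The work goes in short steps, Python scripts to look and compute and a tool call to move; the robot and the scene stay as the last step left them, time stands still between calls to the robot, and variables do not carry over. Pictures are saved under pics/ and viewed, about 12 in all and at most 16, crops included, and the job is handed in when it is done.

Besides the shell and the picture viewer there is one more tool, called after "Request:" in YAML: its name, and indented under it one key for each argument. step_arm: Moves the arm, as the interface text tells. Its arguments: {"type":"object","properties":{"moves":{"type":"array"},"hand":{"type":"number"},"newtons":{"type":"number"}},"required":["moves"]}

```bash
ls; mkdir -p pics
cat > h.py <<'E'
import numpy as np, cv2, sys
from bench import env, grab_frame
from scipy.spatial.transform import Rotation as R
def cam(n):
    f=grab_frame(n); f['K']=np.array([[f['fx'],0,f['cx']],[0,f['fy'],f['cy']],[0,0,1.]]); f['d']=np.array(f['dist'],float)
    f['R']=cv2.Rodrigues(np.array(f['rvec'],float))[0]; f['t']=np.array(f['tvec'],float).ravel(); return f
def ray(f,uv,z):
    p=cv2.undistortPoints(np.array(uv,float).reshape(-1,1,2),f['K'],f['d']).reshape(-1,2)
    d=np.c_[p,np.ones(len(p))]@f['R']; c=-f['R'].T@f['t']
    return c+d*((z-c[2])/d[:,2])[:,None]
def proj(f,P):
    return cv2.projectPoints(np.array(P,float).reshape(-1,1,3),f['R'],f['t'],f['K'],f['d'])[0].reshape(-1,2)
def save(f,n,s=1,crop=None):
    im=f['frame'][:,:,::-1]
    if crop: x0,y0,x1,y1=crop; im=im[y0:y1,x0:x1]
    cv2.imwrite('pics/'+n+'.png',cv2.resize(im,None,fx=s,fy=s,interpolation=cv2.INTER_CUBIC))
def st():
    o=env.get_obs(); print('t',round(o['time'],2),'p',np.round(o['position'],4),'rot',np.round(o['tool_rot'],2),'F',np.round(o['force'],1),'w',np.round(o['gripper_width'],3)); return o
E
python3 - <<'E'
from h import *
st()
for n in('scene','side'):
    f=cam(n); save(f,n+'0',1.4); print(n,-f['R'].T@f['t'])
E
```

```text
pics
t 0.0 p [0.2612 0.5948 0.303 ] rot [1.800e+02 9.000e-02 6.629e+01] F [ 0.2 -0.5 -0.4] w 1.002
scene [ 0.94642316 -0.02053376  1.33335988]
side [0.37183194 0.5208296  1.77897737]
```

View pics/scene0.png

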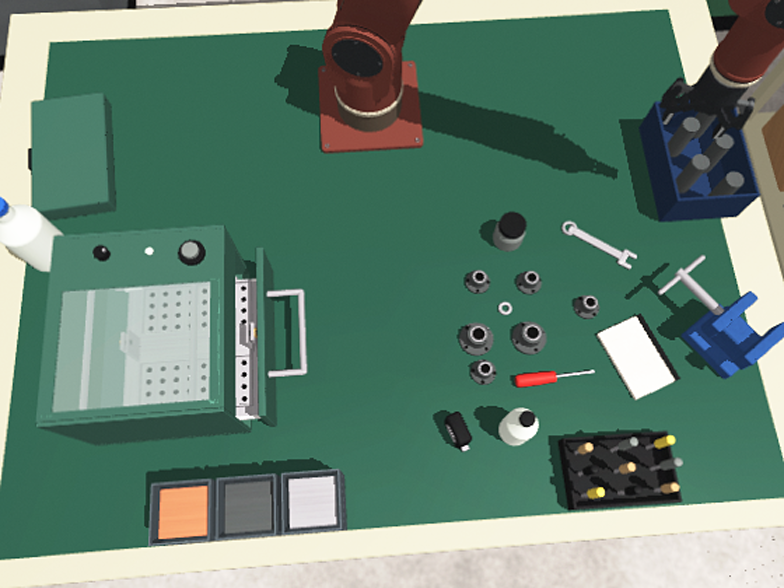

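View pics/side0.png

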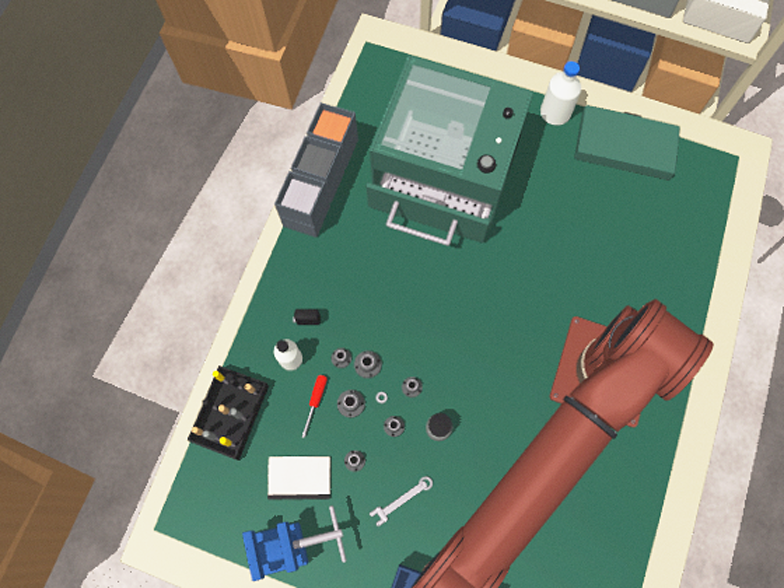

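```bash
cat > meas.py <<'E'
from h import *
def bores(f,uvs,zs,r=9):
    g=cv2.cvtColor(f['frame'],cv2.COLOR_RGB2GRAY).astype(float); out=[]
    for (u,v) in uvs:
        u,v=float(u),float(v)
        for rr in (r,5,5):
            ys,xs=np.mgrid[int(round(v))-rr:int(round(v))+rr+1,int(round(u))-rr:int(round(u))+rr+1]
            p=g[ys,xs]; w=np.clip(p.min()+25-p,0,None)*(((xs-u)**2+(ys-v)**2)<=rr*rr)
            u,v=(xs*w).sum()/w.sum(),(ys*w).sum()/w.sum()
        out.append((u,v))
    return out
E
python3 - <<'E'
from meas import *
zs=[.042,.042,.034,.034,.034,.034]
sc=np.array([[476,333],[529,333],[478,277],[531,276],[589,301],[485,369]])/1.4
si=np.array([[368,361],[350,402],[412,384],[394,425],[354,460],[341,355]])/1.4
for n,uv in(('scene',sc),('side',si)):
    f=cam(n); b=bores(f,uv,zs,6)
    print(n,np.round(b,1).tolist())
    for q,z in zip(b,zs): print(np.round(ray(f,[q],z)[0],4))
    save(f,n+'_z',4,(155,170,295,320) if 0 else ((310,180,440,280) if n=='scene' else (220,235,330,345)))
    if n=='scene':
        pts=np.array([[303,292],[304,375]])/1.4; print('handle',ray(f,pts,.1)); B=np.array([[191,250]])/1.4
    else:
        pts=np.array([[447,240],[389,227]])/1.4; print('handle',ray(f,pts,.1)); B=np.array([[487,162]])/1.4
    print('btn',ray(f,B,.25),ray(f,B,.27))
E
```

```text
scene [[341.7, 237.8], [379.9, 236.7], [342.2, 196.8], [379.7, 197.4], [421.1, 214.7], [346.4, 262.2]]
[0.5768 0.1848 0.042 ]
[0.5814 0.2925 0.042 ]
[0.4508 0.2016 0.034 ]
[0.4606 0.3105 0.034 ]
[0.5221 0.4218 0.034 ]
[0.6459 0.1911 0.034 ]
handle [[ 0.48605944 -0.15703291  0.1       ]
 [ 0.65169901 -0.15999466  0.1       ]]
btn [[ 0.45013265 -0.33267479  0.25      ]] [[ 0.45929471 -0.32691233  0.27      ]]
side [[261.4, 257.9], [249.1, 286.5], [293.6, 274.5], [280.6, 303.4], [251.9, 328.1], [242.6, 253.7]]
[0.5783 0.1844 0.042 ]
[0.5836 0.2931 0.042 ]
[0.4533 0.2009 0.034 ]
[0.4622 0.3106 0.034 ]
[0.5258 0.422  0.034 ]
[0.6474 0.1909 0.034 ]
handle [[ 0.4858409  -0.169542    0.1       ]
 [ 0.63779493 -0.15404896  0.1       ]]
btn [[ 0.44779131 -0.33494475  0.25      ]] [[ 0.44679772 -0.32375067  0.27      ]]
```

Run:
```python
import cv2,numpy as np
a=cv2.imread('pics/scene0.png'); b=cv2.imread('pics/side0.png')
a=cv2.resize(a[220:440,20:320],(800,586)); cv2.imwrite('pics/wash.png',a)
```

```text
(no output)
```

View pics/wash.png

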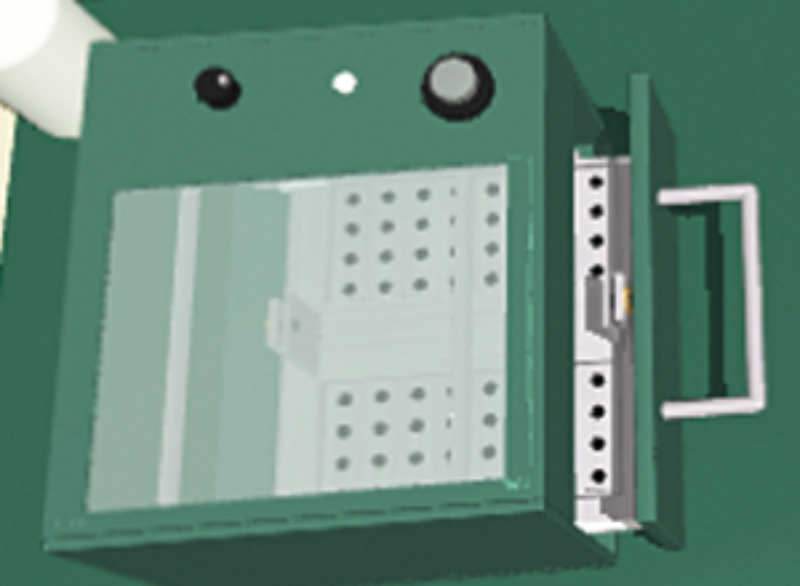

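Run:
```python
from h import *
f=cam('scene')
c=np.array([[543,15],[545,510],[95,42],[45,548]],float)*.375+[20,220]
P=ray(f,c/1.4,.235); print('roof',P.round(4))
def a(v): return np.degrees(np.arctan2(v[1],v[0]))
print('y-axis ang',a(P[1]-P[0]),a(P[3]-P[2]),'-x ang',a(P[0]-P[2]),a(P[1]-P[3]), 'len',np.linalg.norm(P[1]-P[0]),np.linalg.norm(P[0]-P[2]))
b=np.array([[455,78]],float)*.375+[20,220]; print('btn',ray(f,b/1.4,.255))
for n,box in(('scene',(205,190,230,285)),('side',(270,140,335,180))):
    if n=='side': f=cam('side')
    x0,y0,x1,y1=box; g=f['frame'][y0:y1,x0:x1].astype(int)
    m=(g[...,0]>140)
    ys,xs=np.nonzero(m); Q=ray(f,np.c_[xs+x0,ys+y0],.1)
    # bar: outermost in +y
    s=Q[Q[:,1]>np.percentile(Q[:,1],45)]
    print(n,len(Q),Q.min(0).round(4),Q.max(0).round(4),'xr',s.min(0).round(4),s.max(0).round(4))
    xm=np.linspace(s[:,0].min(),s[:,0].max(),6)
    for i in range(5):
        k=s[(s[:,0]>=xm[i])&(s[:,0]<xm[i+1])]; print(k.mean(0).round(4),len(k))
```

```text
roof [[ 0.3995 -0.2801  0.235 ]
 [ 0.7349 -0.2759  0.235 ]
 [ 0.3994 -0.5746  0.235 ]
 [ 0.7351 -0.5743  0.235 ]]
y-axis ang 0.7137221094682451 0.05691625892195283 -x ang 89.99110835393522 90.03890438192626 len 0.33540491982879517 0.2945349102208205
btn [[ 0.45095434 -0.33191206  0.255     ]]
scene 322 [ 0.4793 -0.1916  0.1   ] [ 0.6492 -0.1561  0.1   ] xr [ 0.481  -0.1642  0.1   ] [ 0.6492 -0.1561  0.1   ]
[ 0.496 -0.161  0.1  ] 33
[ 0.533  -0.1598  0.1   ] 33
[ 0.5657 -0.1605  0.1   ] 36
[ 0.599  -0.1602  0.1   ] 38
[ 0.6319 -0.1598  0.1   ] 36
side 465 [ 0.4592 -0.2969  0.1   ] [ 0.6507 -0.1559  0.1   ] xr [ 0.4791 -0.2268  0.1   ] [ 0.6507 -0.1559  0.1   ]
[ 0.4897 -0.1838  0.1   ] 79
[ 0.5311 -0.1633  0.1   ] 33
[ 0.5648 -0.1628  0.1   ] 33
[ 0.5991 -0.163   0.1   ] 33
[ 0.6396 -0.1834  0.1   ] 77
```

Request:
step_arm:
  moves:
    - {"rz": -1}
    - {"rz": -1}
    - {"rz": -1}
    - {"rz": -1}
    - {"rz": -0.74}
    - {"tx": -1, "ty": 0.4}
    - {"tx": -1, "ty": 0.4}
    - {"tx": -1, "ty": 0.4}
    - {"tx": -1, "ty": 0.4}
    - {"tx": -1, "ty": 0.4}
    - {"tx": -1, "ty": 0.4}
    - {"tx": -1, "ty": 0.4}
  hand: -1

```text
$.moves[0]: bad value
```

Request:
step_arm:
  moves:
    - {"tx": -1, "ty": 0.4}
    - {"tx": -1, "ty": 0.4}
    - {"tx": -1, "ty": 0.4}
    - {"tx": -1, "ty": 0.4}
    - {"tx": -1, "ty": 0.4}
    - {"tx": -1, "ty": 0.4}
    - {"tx": -1, "ty": 0.4}
    - {"tx": -1, "ty": 0.4}
    - {"tx": -1, "ty": 0.4}
    - {"tx": -1, "ty": 0.4}
    - {"tx": -1, "ty": 0.4}
    - {"tx": -1, "ty": 0.4}

```text
$.moves[0]: bad value
```

Request:
step_arm:
  moves:
    - {"tx": -1, "ty": 0.4}
    - {"tx": -1, "ty": 0.4}
    - {"tx": -1, "ty": 0.4}
    - {"tx": -1, "ty": 0.4}
    - {"tx": -1, "ty": 0.4}
    - {"tx": -1, "ty": 0.4}
    - {"tx": -1, "ty": 0.4}
    - {"tx": -1, "ty": 0.4}
    - {"tx": -1, "ty": 0.4}
    - {"tx": -1, "ty": 0.4}
    - {"tx": -1, "ty": 0.4}
    - {"tx": -0.2}

```text
$.moves[0]: bad value
```

Request:
step_arm:
  moves:
    - {"tx": 0, "ty": 0, "tz": 0, "rx": 0, "ry": 0, "rz": -1}
    - {"tx": 0, "ty": 0, "tz": 0, "rx": 0, "ry": 0, "rz": -1}
    - {"tx": 0, "ty": 0, "tz": 0, "rx": 0, "ry": 0, "rz": -1}
    - {"tx": 0, "ty": 0, "tz": 0, "rx": 0, "ry": 0, "rz": -1}
    - {"tx": 0, "ty": 0, "tz": 0, "rx": 0, "ry": 0, "rz": -0.74}
    - {"tx": -1, "ty": 0.4, "tz": 0, "rx": 0, "ry": 0, "rz": 0}
    - {"tx": -1, "ty": 0.4, "tz": 0, "rx": 0, "ry": 0, "rz": 0}
    - {"tx": -1, "ty": 0.4, "tz": 0, "rx": 0, "ry": 0, "rz": 0}
    - {"tx": -1, "ty": 0.4, "tz": 0, "rx": 0, "ry": 0, "rz": 0}
    - {"tx": -1, "ty": 0.4, "tz": 0, "rx": 0, "ry": 0, "rz": 0}
    - {"tx": -1, "ty": 0.4, "tz": 0, "rx": 0, "ry": 0, "rz": 0}
    - {"tx": -1, "ty": 0.4, "tz": 0, "rx": 0, "ry": 0, "rz": 0}
  hand: -1

```text
time: 1.3
position: [0.3317, 0.4188, 0.3039]
tool_rot: [-180.0, -0.0, 90.0]
force: [0.8, 0.5, 0.7]
gripper_width: 0.997
```

Request:
step_arm:
  moves:
    - {"tx": -1, "ty": 0.4, "tz": 0, "rx": 0, "ry": 0, "rz": 0}
    - {"tx": -1, "ty": 0.4, "tz": 0, "rx": 0, "ry": 0, "rz": 0}
    - {"tx": -1, "ty": 0.4, "tz": 0, "rx": 0, "ry": 0, "rz": 0}
    - {"tx": -1, "ty": 0.4, "tz": 0, "rx": 0, "ry": 0, "rz": 0}
    - {"tx": -1, "ty": 0.4, "tz": 0, "rx": 0, "ry": 0, "rz": 0}
    - {"tx": -1, "ty": 0.4, "tz": 0, "rx": 0, "ry": 0, "rz": 0}
    - {"tx": -1, "ty": 0.4, "tz": 0, "rx": 0, "ry": 0, "rz": 0}
    - {"tx": -1, "ty": 0.4, "tz": 0, "rx": 0, "ry": 0, "rz": 0}
    - {"tx": -1, "ty": 0.4, "tz": 0, "rx": 0, "ry": 0, "rz": 0}
    - {"tx": -1, "ty": 0.4, "tz": 0, "rx": 0, "ry": 0, "rz": 0}
    - {"tx": -1, "ty": 0.4, "tz": 0, "rx": 0, "ry": 0, "rz": 0}
    - {"tx": -1, "ty": 0.4, "tz": 0, "rx": 0, "ry": 0, "rz": 0}

```text
time: 2.3
position: [0.4515, 0.1187, 0.3041]
tool_rot: [180.0, -0.0, 90.0]
force: [0.8, 0.4, -0.0]
gripper_width: 1.003
```

Request:
step_arm:
  moves:
    - {"tx": -1, "ty": 0.4, "tz": 0, "rx": 0, "ry": 0, "rz": 0}
    - {"tx": -1, "ty": 0.4, "tz": 0, "rx": 0, "ry": 0, "rz": 0}
    - {"tx": -1, "ty": 0.4, "tz": 0, "rx": 0, "ry": 0, "rz": 0}
    - {"tx": -1, "ty": 0.4, "tz": 0, "rx": 0, "ry": 0, "rz": 0}
    - {"tx": -1, "ty": 0.4, "tz": 0, "rx": 0, "ry": 0, "rz": 0}
    - {"tx": -1, "ty": 0.4, "tz": 0, "rx": 0, "ry": 0, "rz": 0}
    - {"tx": -1, "ty": 0.4, "tz": 0, "rx": 0, "ry": 0, "rz": 0}
    - {"tx": -1, "ty": 0.4, "tz": 0, "rx": 0, "ry": 0, "rz": 0}
    - {"tx": -1, "ty": 0.4, "tz": 0, "rx": 0, "ry": 0, "rz": 0}
    - {"tx": -1, "ty": 0.4, "tz": 0, "rx": 0, "ry": 0, "rz": 0}
    - {"tx": -0.7, "ty": 0.3, "tz": 0, "rx": 0, "ry": 0, "rz": 0}
    - {"tx": 0, "ty": 0, "tz": 0, "rx": 0, "ry": 0, "rz": 0}

```text
time: 3.3
position: [0.559, -0.1517, 0.3039]
tool_rot: [180.0, 0.1, 89.7]
force: [-0.2, 0.5, -0.2]
gripper_width: 0.998
```

Request:
step_arm:
  moves:
    - {"tx": -0.4, "ty": 0.3, "tz": 0.5, "rx": 0, "ry": 0, "rz": 0}
    - {"tx": 0, "ty": 0, "tz": 1, "rx": 0, "ry": 0, "rz": 0}
    - {"tx": 0, "ty": 0, "tz": 1, "rx": 0, "ry": 0, "rz": 0}
    - {"tx": 0, "ty": 0, "tz": 1, "rx": 0, "ry": 0, "rz": 0}
    - {"tx": 0, "ty": 0, "tz": 1, "rx": 0, "ry": 0, "rz": 0}
    - {"tx": 0, "ty": 0, "tz": 1, "rx": 0, "ry": 0, "rz": 0}
    - {"tx": 0, "ty": 0, "tz": 0.5, "rx": 0, "ry": 0, "rz": 0}
    - {"tx": 0, "ty": 0, "tz": 0, "rx": 0, "ry": 0, "rz": 0}

```text
time: 3.97
position: [0.5658, -0.1562, 0.1522]
tool_rot: [-179.9, -0.0, 90.1]
force: [-0.7, 0.3, 0.7]
gripper_width: 1.0
```

Request:
step_arm:
  moves:
    - {"tx": 0, "ty": 0, "tz": 0, "rx": 0, "ry": 0, "rz": 0}
    - {"tx": 0, "ty": 0, "tz": 0, "rx": 0, "ry": 0, "rz": 0}
    - {"tx": 0, "ty": 0, "tz": 0, "rx": 0, "ry": 0, "rz": 0}
    - {"tx": 0, "ty": 0, "tz": 0, "rx": 0, "ry": 0, "rz": 0}
    - {"tx": 0, "ty": 0, "tz": 0, "rx": 0, "ry": 0, "rz": 0}
    - {"tx": 0, "ty": 0, "tz": 0, "rx": 0, "ry": 0, "rz": 0}
    - {"tx": 0, "ty": 0, "tz": 0, "rx": 0, "ry": 0, "rz": 0}
    - {"tx": 0, "ty": 0, "tz": 0, "rx": 0, "ry": 0, "rz": 0}
  hand: 1
  newtons: 40

```text
time: 4.63
position: [0.5664, -0.158, 0.1548]
tool_rot: [179.9, 0.0, 90.0]
force: [-1.6, -2.4, 6.5]
gripper_width: 0.124
```

Gripped (12 mm bar reads 0.124). Pull.

Request:
step_arm:
  moves:
    - {"tx": 0.3, "ty": 0, "tz": 0, "rx": 0, "ry": 0, "rz": 0}
    - {"tx": 0.7, "ty": 0, "tz": 0, "rx": 0, "ry": 0, "rz": 0}
    - {"tx": 0.8, "ty": 0, "tz": 0, "rx": 0, "ry": 0, "rz": 0}
    - {"tx": 0.8, "ty": 0, "tz": 0, "rx": 0, "ry": 0, "rz": 0}
    - {"tx": 0.8, "ty": 0, "tz": 0, "rx": 0, "ry": 0, "rz": 0}
    - {"tx": 0.8, "ty": 0, "tz": 0, "rx": 0, "ry": 0, "rz": 0}
    - {"tx": 0.8, "ty": 0, "tz": 0, "rx": 0, "ry": 0, "rz": 0}
    - {"tx": 0.8, "ty": 0, "tz": 0, "rx": 0, "ry": 0, "rz": 0}
    - {"tx": 0.8, "ty": 0, "tz": 0, "rx": 0, "ry": 0, "rz": 0}
    - {"tx": 0.8, "ty": 0, "tz": 0, "rx": 0, "ry": 0, "rz": 0}
    - {"tx": 0.8, "ty": 0, "tz": 0, "rx": 0, "ry": 0, "rz": 0}
    - {"tx": 0.3, "ty": 0, "tz": 0, "rx": 0, "ry": 0, "rz": 0}

```text
time: 5.63
position: [0.5653, 0.0586, 0.1547]
tool_rot: [-179.9, -0.1, 90.2]
force: [-8.4, -1.1, 14.8]
gripper_width: 0.121
```

Request:
step_arm:
  moves:
    - {"tx": 0.2, "ty": 0, "tz": 0, "rx": 0, "ry": 0, "rz": 0}
    - {"tx": 0.2, "ty": 0, "tz": 0, "rx": 0, "ry": 0, "rz": 0}
    - {"tx": 0.2, "ty": 0, "tz": 0, "rx": 0, "ry": 0, "rz": 0}
    - {"tx": 0, "ty": 0, "tz": 0, "rx": 0, "ry": 0, "rz": 0}

```text
time: 5.97
position: [0.5652, 0.0713, 0.1547]
tool_rot: [-179.9, -0.1, 90.1]
force: [-10.1, 2.3, 15.0]
gripper_width: 0.126
```

Request:
step_arm:
  moves:
    - {"tx": 0.2, "ty": 0, "tz": 0, "rx": 0, "ry": 0, "rz": 0}
    - {"tx": 0.2, "ty": 0, "tz": 0, "rx": 0, "ry": 0, "rz": 0}
    - {"tx": 0, "ty": 0, "tz": 0, "rx": 0, "ry": 0, "rz": 0}

```text
time: 6.22
position: [0.5652, 0.0812, 0.1547]
tool_rot: [-179.8, -0.1, 90.0]
force: [-10.6, 1.3, 15.9]
gripper_width: 0.122
```

Run:
```python
from h import *
st()
f=cam('side'); save(f,'side1',1.4)
f=cam('scene'); save(f,'scene1',1.4)
```

```text
t 6.22 p [0.5652 0.0812 0.1547] rot [-1.7984e+02 -8.0000e-02  9.0040e+01] F [-10.6   1.3  15.9] w 0.122
```

View pics/scene1.png

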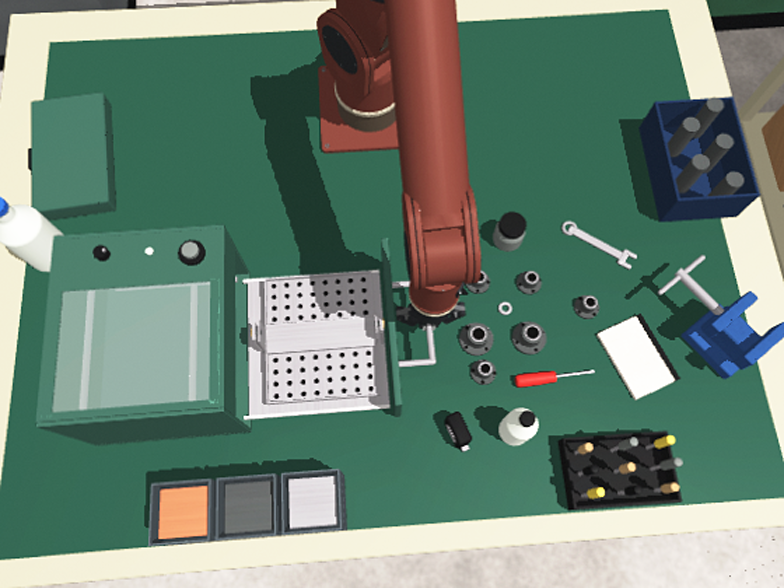

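Request:
step_arm:
  moves:
    - {"tx": 0.2, "ty": 0, "tz": 0, "rx": 0, "ry": 0, "rz": 0}
    - {"tx": 0, "ty": 0, "tz": 0, "rx": 0, "ry": 0, "rz": 0}
    - {"tx": 0, "ty": 0, "tz": 0, "rx": 0, "ry": 0, "rz": 0}

```text
time: 6.57
position: [0.5652, 0.0824, 0.1547]
tool_rot: [-179.8, 0.1, 89.9]
force: [-10.4, -9.2, 16.6]
gripper_width: 0.12
```

Run:
```python
import cv2
a=cv2.imread('pics/scene1.png'); cv2.imwrite('pics/tray1.png',cv2.resize(a[225:435,220:460],(800,700))[:600])
```

```text
(no output)
```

View pics/tray1.png

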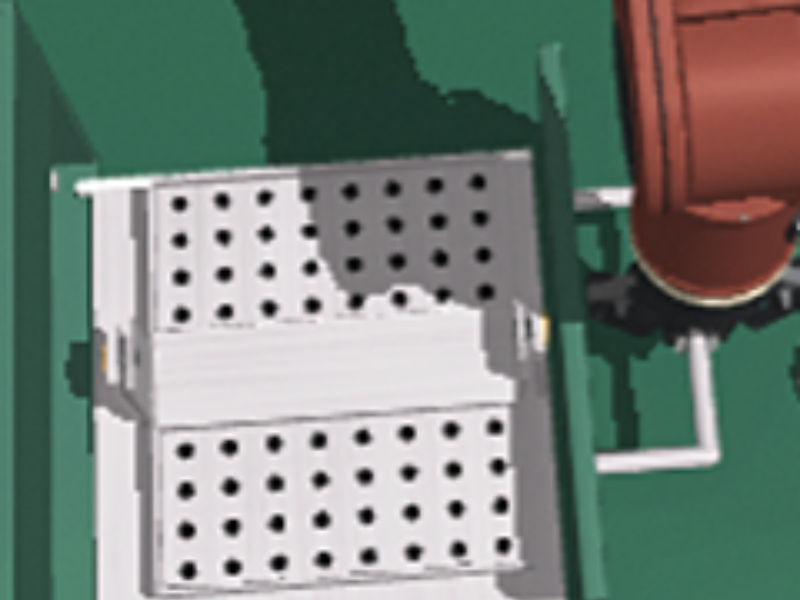

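Run:
```python
from h import *
f=cam('scene')
for c in ([[180,203],[478,182],[181,315],[485,291]],[[186,450],[495,427],[188,571],[503,545]]):
    P=ray(f,(np.array(c,float)*.3+[220,225])/1.4,.055); print(P.round(4).tolist(),P.mean(0).round(4))
P=ray(f,(np.array([[532,155],[150,180],[145,592],[55,180],[562,330]],float)*.3+[220,225])/1.4,.065);print(P.round(4))
```

```text
[[0.4519, -0.2202, 0.055], [0.4511, -0.0385, 0.055], [0.5236, -0.2207, 0.055], [0.5215, -0.0385, 0.055]] [ 0.487  -0.1295  0.055 ]
[[0.607, -0.219, 0.055], [0.6062, -0.0376, 0.055], [0.6788, -0.219, 0.055], [0.6769, -0.0373, 0.055]] [ 0.6422 -0.1282  0.055 ]
[[ 0.4396 -0.0045  0.065 ]
 [ 0.4396 -0.2365  0.065 ]
 [ 0.6912 -0.242   0.065 ]
 [ 0.4356 -0.2936  0.065 ]
 [ 0.5524  0.0058  0.065 ]]
```

Request:
step_arm:
  moves:
    - {"tx": 0, "ty": 0, "tz": 0, "rx": 0, "ry": 0, "rz": 0}
    - {"tx": 0, "ty": 0, "tz": 0, "rx": 0, "ry": 0, "rz": 0}
    - {"tx": 0, "ty": 0, "tz": 0, "rx": 0, "ry": 0, "rz": 0}
    - {"tx": 0, "ty": 0, "tz": 0, "rx": 0, "ry": 0, "rz": 0}
    - {"tx": 0, "ty": 0, "tz": 0, "rx": 0, "ry": 0, "rz": 0}
    - {"tx": 0, "ty": 0, "tz": 0, "rx": 0, "ry": 0, "rz": 0}
  hand: -1

```text
time: 7.12
position: [0.5662, 0.0859, 0.1537]
tool_rot: [-180.0, -0.0, 90.0]
force: [0.3, 0.0, 0.8]
gripper_width: 0.956
```

Request:
step_arm:
  moves:
    - {"tx": 0, "ty": 0, "tz": -1, "rx": 0, "ry": 0, "rz": 0}
    - {"tx": 0, "ty": 0, "tz": -1, "rx": 0, "ry": 0, "rz": 1}
    - {"tx": 0, "ty": 0, "tz": -1, "rx": 0, "ry": 0, "rz": 1}
    - {"tx": 0, "ty": 0, "tz": -0.6, "rx": 0, "ry": 0, "rz": 1}
    - {"tx": 0, "ty": 0, "tz": 0, "rx": 0, "ry": 0, "rz": 1}
    - {"tx": 0, "ty": 0, "tz": 0, "rx": 0, "ry": 0, "rz": 1}
    - {"tx": 0, "ty": 0, "tz": 0, "rx": 0, "ry": 0, "rz": 1}
    - {"tx": 0, "ty": 0, "tz": 0, "rx": 0, "ry": 0, "rz": 1}
    - {"tx": 0, "ty": 0, "tz": 0, "rx": 0, "ry": 0, "rz": 1}
    - {"tx": 0, "ty": 0, "tz": 0, "rx": 0, "ry": 0, "rz": 1}
    - {"tx": 0, "ty": 0, "tz": 0, "rx": 0, "ry": 0, "rz": 1}
    - {"tx": 0, "ty": 0, "tz": 0, "rx": 0, "ry": 0, "rz": 1}
  hand: -0.2

```text
time: 8.12
position: [0.5662, 0.085, 0.2439]
tool_rot: [180.0, 0.0, 34.7]
force: [-0.0, -0.9, -0.4]
gripper_width: 0.598
```

Request:
step_arm:
  moves:
    - {"tx": 0, "ty": 0, "tz": 0, "rx": 0, "ry": 0, "rz": 1}
    - {"tx": 0, "ty": 0, "tz": 0, "rx": 0, "ry": 0, "rz": 1}
    - {"tx": 0, "ty": 0, "tz": 0, "rx": 0, "ry": 0, "rz": 1}
    - {"tx": 0, "ty": 0, "tz": 0, "rx": 0, "ry": 0, "rz": 1}
    - {"tx": 0, "ty": 0, "tz": 0, "rx": 0, "ry": 0, "rz": 1}
    - {"tx": 0, "ty": 0, "tz": 0, "rx": 0, "ry": 0, "rz": 1}
    - {"tx": 0, "ty": 0, "tz": 0, "rx": 0, "ry": 0, "rz": 1}
    - {"tx": -1, "ty": -1, "tz": 0, "rx": 0, "ry": 0, "rz": 0}
    - {"tx": -1, "ty": -1, "tz": 0, "rx": 0, "ry": 0, "rz": 0}
    - {"tx": -1, "ty": -1, "tz": 0, "rx": 0, "ry": 0, "rz": 0}
    - {"tx": -1, "ty": -1, "tz": 0, "rx": 0, "ry": 0, "rz": 0}
    - {"tx": 0, "ty": 0, "tz": 0, "rx": 0, "ry": 0, "rz": 0}

```text
time: 9.12
position: [0.462, 0.1904, 0.2435]
tool_rot: [-179.9, 0.1, 0.4]
force: [0.6, 0.9, 0.1]
gripper_width: 0.598
```

Run:
```python
from h import *
o=st(); print(np.round(o['q'],1))
f=cam('wrist'); c=-f['R'].T@f['t']; T=R.from_euler('xyz',o['tool_rot'],degrees=True).as_matrix()
print('cam in tool',T.T@(c-o['position']),'look',T.T@f['R'][2]); save(f,'w1',1.2)
```

```text
t 9.12 p [0.462  0.1904 0.2435] rot [-1.7989e+02  1.4000e-01  4.2000e-01] F [0.6 0.9 0.1] w 0.598
[-67.8   3.7  42.6 110.7  -2.9  66.7 -23.7]
cam in tool [-0.00096947 -0.07045918 -0.06863162] look [0.00109198 0.27827253 0.96050154]
```

View pics/w1.png

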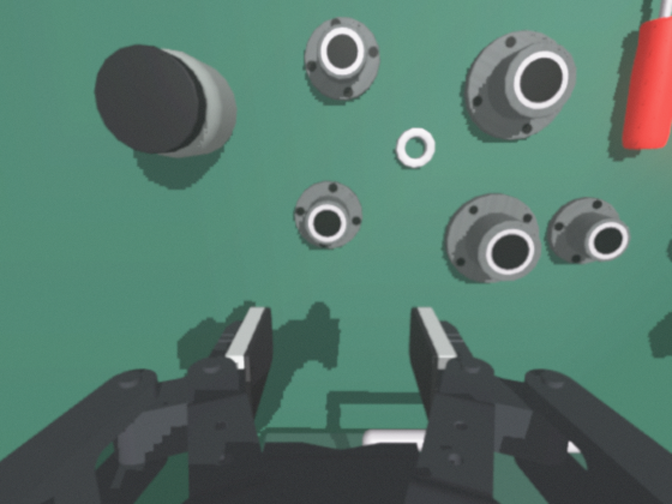

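Run:
```python
from meas import *
f=cam('wrist')
uv=np.array([[508,250],[541,78],[327,222],[342,51],[607,240]])/1.2
for (u,v),z in zip(uv,[.042,.042,.034,.034,.034]):
    g=cv2.cvtColor(f['frame'],cv2.COLOR_RGB2GRAY); m=((g<60)).astype(np.uint8)
    n,l,s,c=cv2.connectedComponentsWithStats(m); k=l[int(v),int(u)]
    print(s[k][4],ray(f,[c[k]],z)[0].round(4))
```

```text
565 [0.5764 0.1842 0.042 ]
213714 [0.4568 0.194  0.042 ]
228 [0.4509 0.2008 0.034 ]
213714 [0.4566 0.1921 0.034 ]
314 [0.6461 0.1907 0.034 ]
```

Request:
step_arm:
  moves:
    - {"tx": -0.44, "ty": -0.42, "tz": 0.5, "rx": 0, "ry": 0, "rz": 0}
    - {"tx": 0, "ty": 0, "tz": 1, "rx": 0, "ry": 0, "rz": 0}
    - {"tx": 0, "ty": 0, "tz": 1, "rx": 0, "ry": 0, "rz": 0}
    - {"tx": 0, "ty": 0, "tz": 1, "rx": 0, "ry": 0, "rz": 0}
    - {"tx": 0, "ty": 0, "tz": 1, "rx": 0, "ry": 0, "rz": 0}
    - {"tx": 0, "ty": 0, "tz": 1, "rx": 0, "ry": 0, "rz": 0}
    - {"tx": 0, "ty": 0, "tz": 0.6, "rx": 0, "ry": 0, "rz": 0}
    - {"tx": 0, "ty": 0, "tz": 0.2, "rx": 0, "ry": 0, "rz": 0}
    - {"tx": 0, "ty": 0, "tz": 0, "rx": 0, "ry": 0, "rz": 0}

```text
time: 9.97
position: [0.4556, 0.1941, 0.0855]
tool_rot: [179.9, 0.1, -0.1]
force: [-0.4, -0.3, -0.6]
gripper_width: 0.596
```

Request:
step_arm:
  moves:
    - {"tx": 0, "ty": 0, "tz": 0, "rx": 0, "ry": 0, "rz": 0}
    - {"tx": 0, "ty": 0, "tz": 0, "rx": 0, "ry": 0, "rz": 0}
    - {"tx": 0, "ty": 0, "tz": 0, "rx": 0, "ry": 0, "rz": 0}
    - {"tx": 0, "ty": 0, "tz": 0, "rx": 0, "ry": 0, "rz": 0}
    - {"tx": 0, "ty": 0, "tz": 0, "rx": 0, "ry": 0, "rz": 0}
    - {"tx": 0, "ty": 0, "tz": 0, "rx": 0, "ry": 0, "rz": 0}
  hand: 1
  newtons: 40

```text
time: 10.47
position: [0.4561, 0.1955, 0.0876]
tool_rot: [-179.9, -0.1, -0.0]
force: [-1.1, -3.3, 7.2]
gripper_width: 0.356
```

Request:
step_arm:
  moves:
    - {"tx": 0, "ty": 0, "tz": -0.5, "rx": 0, "ry": 0, "rz": 0}
    - {"tx": 0, "ty": 0, "tz": -1, "rx": 0, "ry": 0, "rz": 0}
    - {"tx": 0, "ty": 0, "tz": -1, "rx": 0, "ry": 0, "rz": 0}
    - {"tx": 0, "ty": 0, "tz": -1, "rx": 0, "ry": 0, "rz": 0}
    - {"tx": 0, "ty": 0, "tz": -1, "rx": 0, "ry": 0, "rz": 0}
    - {"tx": 0, "ty": 0, "tz": -1, "rx": 0, "ry": 0, "rz": 0}
    - {"tx": 0, "ty": 0, "tz": -1, "rx": 0, "ry": 0, "rz": 0}
    - {"tx": 0, "ty": 0.5, "tz": -0.5, "rx": 0, "ry": 0, "rz": 0}
    - {"tx": 0.2, "ty": 1, "tz": 0, "rx": 0, "ry": 0, "rz": 0}
    - {"tx": 0.2, "ty": 1, "tz": 0, "rx": 0, "ry": 0, "rz": 0}
    - {"tx": 0.2, "ty": 1, "tz": 0, "rx": 0, "ry": 0, "rz": 0}
    - {"tx": 0.2, "ty": 1, "tz": 0, "rx": 0, "ry": 0, "rz": 0}

```text
time: 11.47
position: [0.4753, 0.0819, 0.2619]
tool_rot: [-179.9, -0.0, 0.0]
force: [0.8, 0.4, -2.1]
gripper_width: 0.359
```

Request:
step_arm:
  moves:
    - {"tx": 0.2, "ty": 1, "tz": 0, "rx": 0, "ry": 0, "rz": 0}
    - {"tx": 0.2, "ty": 1, "tz": 0, "rx": 0, "ry": 0, "rz": 0}
    - {"tx": 0, "ty": 1, "tz": 0, "rx": 0, "ry": 0, "rz": 0}
    - {"tx": 0, "ty": 1, "tz": 0, "rx": 0, "ry": 0, "rz": 0}
    - {"tx": 0, "ty": 1, "tz": 0, "rx": 0, "ry": 0, "rz": 0}
    - {"tx": 0, "ty": 1, "tz": 0, "rx": 0, "ry": 0, "rz": 0}
    - {"tx": 0, "ty": 1, "tz": 0, "rx": 0, "ry": 0, "rz": 0}
    - {"tx": 0, "ty": 1, "tz": 0, "rx": 0, "ry": 0, "rz": 0}
    - {"tx": 0, "ty": 1, "tz": 0, "rx": 0, "ry": 0, "rz": 0}
    - {"tx": 0, "ty": 1, "tz": 0, "rx": 0, "ry": 0, "rz": 0}
    - {"tx": 0, "ty": 1, "tz": 0, "rx": 0, "ry": 0, "rz": 0}
    - {"tx": 0, "ty": 0.6, "tz": 0, "rx": 0, "ry": 0, "rz": 0}

```text
time: 12.47
position: [0.4848, -0.2095, 0.2619]
tool_rot: [180.0, -0.1, -0.1]
force: [-0.4, -0.4, -1.9]
gripper_width: 0.357
```

Request:
step_arm:
  moves:
    - {"tx": 0, "ty": 0, "tz": 0, "rx": 0, "ry": 0, "rz": 0}
    - {"tx": 0, "ty": 0, "tz": 0, "rx": 0, "ry": 0, "rz": 0}
    - {"tx": 0, "ty": 0, "tz": 0, "rx": 0, "ry": 0, "rz": 0}
    - {"tx": 0, "ty": 0, "tz": 0, "rx": 0, "ry": 0, "rz": 0}

```text
time: 12.8
position: [0.4855, -0.2057, 0.2614]
tool_rot: [-180.0, -0.0, 0.1]
force: [-0.2, -0.0, -2.8]
gripper_width: 0.359
```

Run:
```python
from h import *
st(); f=cam('wrist'); save(f,'w2',1.2)
```

```text
t 12.8 p [ 0.4855 -0.2057  0.2614] rot [-1.7995e+02 -1.0000e-02  9.0000e-02] F [-0.2 -0.  -2.8] w 0.359
```

View pics/w2.png

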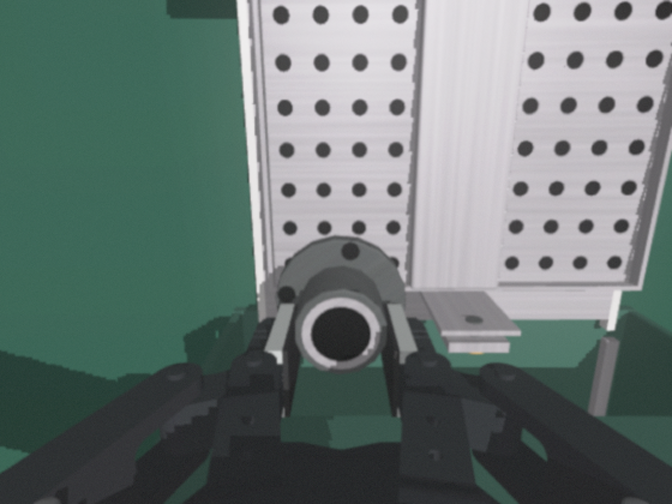

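Run:
```python
from h import *
f=cam('wrist'); print(ray(f,[[340/1.2,333/1.2]],.2078))
P=ray(f,np.array([[289,227],[395,227],[281,15],[399,14],[642,288],[512,263],[614,263]])/1.2,.055); print(P.round(4))
```

```text
[[ 0.48452291 -0.19838404  0.2078    ]]
[[ 0.4496 -0.1971  0.055 ]
 [ 0.5223 -0.1969  0.055 ]
 [ 0.4492 -0.0683  0.055 ]
 [ 0.5193 -0.0676  0.055 ]
 [ 0.6987 -0.2409  0.055 ]
 [ 0.6052 -0.2226  0.055 ]
 [ 0.6758 -0.2224  0.055 ]]
```

Request:
step_arm:
  moves:
    - {"tx": 0, "ty": 0.1, "tz": 1, "rx": 0, "ry": 0, "rz": 0}
    - {"tx": 0, "ty": 0, "tz": 1, "rx": 0, "ry": 0, "rz": 0}
    - {"tx": 0, "ty": 0, "tz": 1, "rx": 0, "ry": 0, "rz": 0}
    - {"tx": 0, "ty": 0, "tz": 1, "rx": 0, "ry": 0, "rz": 0}
    - {"tx": 0, "ty": 0, "tz": 0.5, "rx": 0, "ry": 0, "rz": 0}
    - {"tx": 0, "ty": 0, "tz": 0.2, "rx": 0, "ry": 0, "rz": 0}
    - {"tx": 0, "ty": 0, "tz": 0, "rx": 0, "ry": 0, "rz": 0}
    - {"tx": 0, "ty": 0, "tz": 0, "rx": 0, "ry": 0, "rz": 0}

```text
time: 13.57
position: [0.4858, -0.2096, 0.1449]
tool_rot: [180.0, -0.1, -0.0]
force: [-0.4, -0.5, -2.7]
gripper_width: 0.358
```

Request:
step_arm:
  moves:
    - {"tx": 0, "ty": 0, "tz": 0.1, "rx": 0, "ry": 0, "rz": 0}
    - {"tx": 0, "ty": 0, "tz": 0, "rx": 0, "ry": 0, "rz": 0}
    - {"tx": 0, "ty": 0, "tz": 0, "rx": 0, "ry": 0, "rz": 0}

```text
time: 13.82
position: [0.4858, -0.2095, 0.1422]
tool_rot: [-180.0, -0.1, 0.0]
force: [0.2, 0.7, -1.2]
gripper_width: 0.356
```

Request:
step_arm:
  moves:
    - {"tx": 0, "ty": 0, "tz": 0, "rx": 0, "ry": 0, "rz": 0}
    - {"tx": 0, "ty": 0, "tz": 0, "rx": 0, "ry": 0, "rz": 0}
    - {"tx": 0, "ty": 0, "tz": 0, "rx": 0, "ry": 0, "rz": 0}
    - {"tx": 0, "ty": 0, "tz": 0, "rx": 0, "ry": 0, "rz": 0}
    - {"tx": 0, "ty": 0, "tz": 0, "rx": 0, "ry": 0, "rz": 0}
    - {"tx": 0, "ty": 0, "tz": -0.4, "rx": 0, "ry": 0, "rz": 0}
    - {"tx": 0, "ty": 0, "tz": -1, "rx": 0, "ry": 0, "rz": 0}
    - {"tx": 0, "ty": 0, "tz": -1, "rx": 0, "ry": 0, "rz": 0}
    - {"tx": 0, "ty": 0, "tz": -1, "rx": 0, "ry": 0, "rz": 0}
    - {"tx": 0, "ty": 0, "tz": -1, "rx": 0, "ry": 0, "rz": 0}
    - {"tx": 0, "ty": 0, "tz": 0, "rx": 0, "ry": 0, "rz": 0}
    - {"tx": 0, "ty": 0, "tz": 0, "rx": 0, "ry": 0, "rz": 0}
  hand: -0.2

```text
time: 14.82
position: [0.4859, -0.2097, 0.253]
tool_rot: [-180.0, -0.2, 0.0]
force: [-0.2, 0.7, -0.1]
gripper_width: 0.603
```

Run:
```python
from h import *
st(); f=cam('wrist'); save(f,'w3',1)
```

```text
t 14.82 p [ 0.4859 -0.2097  0.253 ] rot [-1.7998e+02 -1.7000e-01  0.0000e+00] F [-0.2  0.7 -0.1] w 0.603
```

View pics/w3.png

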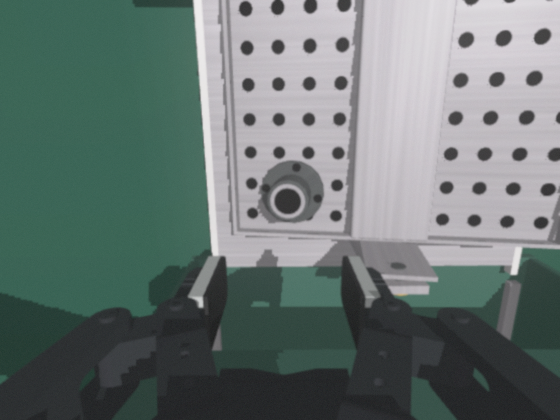

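Request:
step_arm:
  moves:
    - {"tx": 0.4, "ty": -1, "tz": 0, "rx": 0, "ry": 0, "rz": 0}
    - {"tx": 0.5, "ty": -1, "tz": 0, "rx": 0, "ry": 0, "rz": 0}
    - {"tx": 0.5, "ty": -1, "tz": 0, "rx": 0, "ry": 0, "rz": 0}
    - {"tx": 0.5, "ty": -1, "tz": 0, "rx": 0, "ry": 0, "rz": 0}
    - {"tx": 0.5, "ty": -1, "tz": 0, "rx": 0, "ry": 0, "rz": 0}
    - {"tx": 0.5, "ty": -1, "tz": 0, "rx": 0, "ry": 0, "rz": 0}
    - {"tx": 0.5, "ty": -1, "tz": 0, "rx": 0, "ry": 0, "rz": 0}
    - {"tx": 0.5, "ty": -1, "tz": 0, "rx": 0, "ry": 0, "rz": 0}
    - {"tx": 0.5, "ty": -1, "tz": 0, "rx": 0, "ry": 0, "rz": 0}
    - {"tx": 0.5, "ty": -1, "tz": 0, "rx": 0, "ry": 0, "rz": 0}
    - {"tx": 0.5, "ty": -1, "tz": 0, "rx": 0, "ry": 0, "rz": 0}
    - {"tx": 0.5, "ty": -1, "tz": 0, "rx": 0, "ry": 0, "rz": 0}

```text
time: 15.87
position: [0.6327, 0.0917, 0.2499]
tool_rot: [180.0, 0.1, -0.0]
force: [0.3, -0.6, -0.1]
gripper_width: 0.603
```

Request:
step_arm:
  moves:
    - {"tx": 0.5, "ty": -1, "tz": 0, "rx": 0, "ry": 0, "rz": 0}
    - {"tx": 0, "ty": -1, "tz": 0, "rx": 0, "ry": 0, "rz": 0}
    - {"tx": 0, "ty": -1, "tz": 0, "rx": 0, "ry": 0, "rz": 0}
    - {"tx": 0, "ty": 0, "tz": 0, "rx": 0, "ry": 0, "rz": 0}
    - {"tx": 0, "ty": 0, "tz": 0, "rx": 0, "ry": 0, "rz": 0}
    - {"tx": 0, "ty": 0, "tz": 0, "rx": 0, "ry": 0, "rz": 0}
    - {"tx": 0, "ty": 0, "tz": 0, "rx": 0, "ry": 0, "rz": 0}

```text
time: 16.45
position: [0.6452, 0.1639, 0.251]
tool_rot: [180.0, 0.0, -0.1]
force: [-0.1, -0.3, 0.6]
gripper_width: 0.601
```

```bash
cat > blobs.py <<'E'
# dark bores on bench/tray in the wrist view: ringed by bright edge; prints positions for heights
from h import *
def find(z0=0.0,minA=90,maxA=1500):
    o=st(); f=cam('wrist'); im=f['frame']; g=cv2.cvtColor(im,cv2.COLOR_RGB2GRAY)
    n,l,s,c=cv2.connectedComponentsWithStats((g<60).astype(np.uint8))
    for k in range(1,n):
        x,y,w,h,a=s[k]
        if not(minA<a<maxA) or x<3 or y<3 or x+w>557 or y+h>417 or a<.65*w*h or max(w,h)>1.6*min(w,h): continue
        m=(l==k).astype(np.uint8); ring=cv2.dilate(m,np.ones((7,7),np.uint8))-cv2.dilate(m,np.ones((3,3),np.uint8))
        br=np.median(g[ring>0])
        if br<150: continue
        q=ray(f,[c[k],c[k]],z0+.034); q2=ray(f,[c[k]],z0+.042)
        d=w*(-(f['R']@q[0]+f['t'])[2]*-1)/f['fx']
        print('px',c[k].round(1),'A',a,'bore mm',round(d*1000,1),'small@',q[0][:2].round(4),'large@',q2[0][:2].round(4))
    return f
if __name__=='__main__': find(float(sys.argv[1]) if len(sys.argv)>1 else 0)
E
python3 blobs.py
```

```text
t 16.45 p [0.6452 0.1639 0.251 ] rot [ 1.7995e+02  4.0000e-02 -1.3000e-01] F [-0.1 -0.3  0.6] w 0.601
px [201.2 174.4] A 594 bore mm 23.6 small@ [0.5749 0.1827] large@ [0.5768 0.1841]
```

Run:
```python
from h import *
f=cam('wrist'); g=cv2.cvtColor(f['frame'],cv2.COLOR_RGB2GRAY)
for P in [(.646,.191,.034),(.582,.293,.042),(.524,.422,.034),(.461,.311,.034)]:
    u,v=proj(f,[P])[0]; print(P,u.round(),v.round())
    if 10<v<410 and 10<u<550: print(g[int(v),int(u)-24:int(u)+24:2])
```

```text
(0.646, 0.191, 0.034) 285.0 164.0
[130 108  91  95 130 208 219 113  59  55  55  58  60  58  59  60  55  57
 110 221 210 135 101  63]
(0.582, 0.293, 0.042) 197.0 26.0
[137 167 229 211  89  63  61  63  64  63  64  63  65  63  65  67  67  65
  66  67  69 167 233 217]
(0.524, 0.422, 0.034) 91.0 -203.0
(0.461, 0.311, 0.034) 31.0 -1.0
```

```bash
sed -i 's/g<60/g<78/' blobs.py; python3 blobs.py
```

```text
t 16.55 p [0.6453 0.164  0.2514] rot [ 1.7998e+02  1.0000e-02 -1.3000e-01] F [0.2 0.1 0.1] w 0.602
px [197.4  27.4] A 924 bore mm 24.1 small@ [0.5801 0.2941] large@ [0.5819 0.2924]
px [285.9 165.4] A 339 bore mm 17.6 small@ [0.6465 0.1905] large@ [0.6464 0.1917]
px [201.  174.7] A 648 bore mm 24.5 small@ [0.5748 0.1827] large@ [0.5768 0.1841]
```

Request:
step_arm:
  moves:
    - {"tx": 0.05, "ty": -0.5, "tz": 0, "rx": 0, "ry": 0, "rz": 0}
    - {"tx": 0, "ty": -0.56, "tz": 0, "rx": 0, "ry": 0, "rz": 0}
    - {"tx": 0, "ty": 0, "tz": 1, "rx": 0, "ry": 0, "rz": 0}
    - {"tx": 0, "ty": 0, "tz": 1, "rx": 0, "ry": 0, "rz": 0}
    - {"tx": 0, "ty": 0, "tz": 1, "rx": 0, "ry": 0, "rz": 0}
    - {"tx": 0, "ty": 0, "tz": 1, "rx": 0, "ry": 0, "rz": 0}
    - {"tx": 0, "ty": 0, "tz": 1, "rx": 0, "ry": 0, "rz": 0}
    - {"tx": 0, "ty": 0, "tz": 1, "rx": 0, "ry": 0, "rz": 0}
    - {"tx": 0, "ty": 0, "tz": 0.5, "rx": 0, "ry": 0, "rz": 0}
    - {"tx": 0, "ty": 0, "tz": 0.2, "rx": 0, "ry": 0, "rz": 0}
    - {"tx": 0, "ty": 0, "tz": 0, "rx": 0, "ry": 0, "rz": 0}
    - {"tx": 0, "ty": 0, "tz": 0, "rx": 0, "ry": 0, "rz": 0}

```text
time: 17.6
position: [0.6472, 0.1926, 0.085]
tool_rot: [-180.0, -0.1, 0.0]
force: [0.7, 0.7, 0.1]
gripper_width: 0.601
```

Request:
step_arm:
  moves:
    - {"tx": 0, "ty": 0, "tz": 0, "rx": 0, "ry": 0, "rz": 0}
    - {"tx": 0, "ty": 0, "tz": 0, "rx": 0, "ry": 0, "rz": 0}
    - {"tx": 0, "ty": 0, "tz": 0, "rx": 0, "ry": 0, "rz": 0}
    - {"tx": 0, "ty": 0, "tz": 0, "rx": 0, "ry": 0, "rz": 0}
    - {"tx": 0, "ty": 0, "tz": 0, "rx": 0, "ry": 0, "rz": 0}
    - {"tx": 0, "ty": 0, "tz": 0, "rx": 0, "ry": 0, "rz": 0}
  hand: 1

```text
time: 18.1
position: [0.6473, 0.1923, 0.0857]
tool_rot: [-179.9, -0.1, -0.0]
force: [-1.9, -0.5, 6.8]
gripper_width: 0.357
```

Request:
step_arm:
  moves:
    - {"tx": 0, "ty": 0, "tz": -0.5, "rx": 0, "ry": 0, "rz": 0}
    - {"tx": 0, "ty": 0, "tz": -1, "rx": 0, "ry": 0, "rz": 0}
    - {"tx": 0, "ty": 0, "tz": -1, "rx": 0, "ry": 0, "rz": 0}
    - {"tx": 0, "ty": 0, "tz": -1, "rx": 0, "ry": 0, "rz": 0}
    - {"tx": 0, "ty": 0, "tz": -1, "rx": 0, "ry": 0, "rz": 0}
    - {"tx": 0, "ty": 0, "tz": -1, "rx": 0, "ry": 0, "rz": 0}
    - {"tx": 0, "ty": 0, "tz": -1, "rx": 0, "ry": 0, "rz": 0}
    - {"tx": 0, "ty": 0.6, "tz": -0.5, "rx": 0, "ry": 0, "rz": 0}
    - {"tx": -0.2, "ty": 1, "tz": 0, "rx": 0, "ry": 0, "rz": 0}
    - {"tx": 0, "ty": 1, "tz": 0, "rx": 0, "ry": 0, "rz": 0}
    - {"tx": 0, "ty": 1, "tz": 0, "rx": 0, "ry": 0, "rz": 0}
    - {"tx": 0, "ty": 1, "tz": 0, "rx": 0, "ry": 0, "rz": 0}

```text
time: 19.1
position: [0.641, 0.075, 0.2596]
tool_rot: [-180.0, -0.0, -0.0]
force: [-0.1, -0.3, -2.6]
gripper_width: 0.362
```

Request:
step_arm:
  moves:
    - {"tx": 0, "ty": 1, "tz": 0, "rx": 0, "ry": 0, "rz": 0}
    - {"tx": 0, "ty": 1, "tz": 0, "rx": 0, "ry": 0, "rz": 0}
    - {"tx": 0, "ty": 1, "tz": 0, "rx": 0, "ry": 0, "rz": 0}
    - {"tx": 0, "ty": 1, "tz": 0, "rx": 0, "ry": 0, "rz": 0}
    - {"tx": 0, "ty": 1, "tz": 0, "rx": 0, "ry": 0, "rz": 0}
    - {"tx": 0, "ty": 1, "tz": 0, "rx": 0, "ry": 0, "rz": 0}
    - {"tx": 0, "ty": 1, "tz": 0, "rx": 0, "ry": 0, "rz": 0}
    - {"tx": 0, "ty": 1, "tz": 0, "rx": 0, "ry": 0, "rz": 0}
    - {"tx": 0, "ty": 1, "tz": 0, "rx": 0, "ry": 0, "rz": 0}
    - {"tx": 0, "ty": 1, "tz": 0, "rx": 0, "ry": 0, "rz": 0}
    - {"tx": 0, "ty": 1, "tz": 0, "rx": 0, "ry": 0, "rz": 0}
    - {"tx": 0, "ty": 0, "tz": 0, "rx": 0, "ry": 0, "rz": 0}

```text
time: 20.1
position: [0.6389, -0.2053, 0.26]
tool_rot: [179.8, -0.0, -0.5]
force: [-1.5, -1.6, -1.6]
gripper_width: 0.354
```

Request:
step_arm:
  moves:
    - {"tx": 0, "ty": 0, "tz": 0, "rx": 0, "ry": 0, "rz": 0}
    - {"tx": 0, "ty": 0, "tz": 0, "rx": 0, "ry": 0, "rz": 0}
    - {"tx": 0, "ty": 0, "tz": 0, "rx": 0, "ry": 0, "rz": 0}

```text
time: 20.35
position: [0.6416, -0.1968, 0.259]
tool_rot: [-180.0, -0.0, 0.1]
force: [0.3, 0.3, -2.6]
gripper_width: 0.359
```

```bash
python3 blobs.py .1728
```

```text
t 20.35 p [ 0.6416 -0.1968  0.259 ] rot [-1.7996e+02 -0.0000e+00  7.0000e-02] F [ 0.3  0.3 -2.6] w 0.359
px [344.6  16.6] A 132 bore mm 3.8 small@ [ 0.6597 -0.0981] large@ [ 0.6585 -0.0999]
px [274.8  19.6] A 130 bore mm 3.8 small@ [ 0.6378 -0.0989] large@ [ 0.638  -0.1008]
px [309.3  18.3] A 131 bore mm 3.8 small@ [ 0.6487 -0.0986] large@ [ 0.6481 -0.1004]
px [241.4  21.1] A 126 bore mm 3.8 small@ [ 0.6273 -0.0994] large@ [ 0.6281 -0.1012]
px [129.   25.2] A 110 bore mm 3.5 small@ [ 0.5918 -0.1008] large@ [ 0.595  -0.1025]
px [69.2 27.2] A 108 bore mm 3.5 small@ [ 0.5731 -0.1016] large@ [ 0.5775 -0.1032]
px [98.9 26. ] A 112 bore mm 3.5 small@ [ 0.5824 -0.1011] large@ [ 0.5862 -0.1028]
px [40.3 27.9] A 102 bore mm 3.5 small@ [ 0.5641 -0.1019] large@ [ 0.5691 -0.1036]
px [343.   59.1] A 114 bore mm 3.6 small@ [ 0.6599 -0.1103] large@ [ 0.6586 -0.1114]
px [275.2  60.9] A 112 bore mm 3.6 small@ [ 0.6379 -0.1109] large@ [ 0.638  -0.1119]
px [308.8  60. ] A 111 bore mm 3.6 small@ [ 0.6488 -0.1106] large@ [ 0.6482 -0.1116]
px [243.   61.8] A 112 bore mm 3.6 small@ [ 0.6273 -0.1112] large@
[... 158 characters left out ...]
2 ] large@ [ 0.5951 -0.113 ]
px [47.5 65.4] A 92 bore mm 3.3 small@ [ 0.5641 -0.1128] large@ [ 0.5692 -0.1137]
px [75.7 65.1] A 94 bore mm 3.6 small@ [ 0.5731 -0.1126] large@ [ 0.5776 -0.1135]
px [341.2  98.7] A 103 bore mm 3.7 small@ [ 0.6599 -0.1225] large@ [ 0.6587 -0.1228]
px [244.3  99.9] A 96 bore mm 3.7 small@ [ 0.6274 -0.1229] large@ [ 0.6283 -0.1232]
px [276.   99.5] A 100 bore mm 3.7 small@ [ 0.638  -0.1228] large@ [ 0.6382 -0.123 ]
px [308.1  99.2] A 101 bore mm 3.7 small@ [ 0.6488 -0.1227] large@ [ 0.6483 -0.1229]
px [339.8 136.1] A 97 bore mm 3.8 small@ [ 0.6601 -0.1348] large@ [ 0.6588 -0.1342]
px [ 82.8 215.1] A 402 bore mm 8.5 small@ [ 0.567  -0.1635] large@ [ 0.5719 -0.161 ]
```

Request:
step_arm:
  moves:
    - {"tx": 0, "ty": 0.1, "tz": 1, "rx": 0, "ry": 0, "rz": 0}
    - {"tx": 0, "ty": 0, "tz": 1, "rx": 0, "ry": 0, "rz": 0}
    - {"tx": 0, "ty": 0, "tz": 1, "rx": 0, "ry": 0, "rz": 0}
    - {"tx": 0, "ty": 0, "tz": 0.8, "rx": 0, "ry": 0, "rz": 0}
    - {"tx": 0, "ty": 0, "tz": 0.4, "rx": 0, "ry": 0, "rz": 0}
    - {"tx": 0, "ty": 0, "tz": 0.3, "rx": 0, "ry": 0, "rz": 0}
    - {"tx": 0, "ty": 0, "tz": 0.2, "rx": 0, "ry": 0, "rz": 0}
    - {"tx": 0, "ty": 0, "tz": 0.1, "rx": 0, "ry": 0, "rz": 0}
    - {"tx": 0, "ty": 0, "tz": 0, "rx": 0, "ry": 0, "rz": 0}
    - {"tx": 0, "ty": 0, "tz": 0, "rx": 0, "ry": 0, "rz": 0}

```text
time: 21.23
position: [0.642, -0.2005, 0.1402]
tool_rot: [-180.0, -0.1, -0.0]
force: [-3.0, 1.9, 4.8]
gripper_width: 0.357
```

Request:
step_arm:
  moves:
    - {"tx": 0, "ty": 0, "tz": 0, "rx": 0, "ry": 0, "rz": 0}
    - {"tx": 0, "ty": 0, "tz": 0, "rx": 0, "ry": 0, "rz": 0}
    - {"tx": 0, "ty": 0, "tz": 0, "rx": 0, "ry": 0, "rz": 0}
    - {"tx": 0, "ty": 0, "tz": 0, "rx": 0, "ry": 0, "rz": 0}
    - {"tx": 0, "ty": 0, "tz": 0, "rx": 0, "ry": 0, "rz": 0}
    - {"tx": 0, "ty": 0, "tz": -0.4, "rx": 0, "ry": 0, "rz": 0}
    - {"tx": 0, "ty": 0, "tz": -1, "rx": 0, "ry": 0, "rz": 0}
    - {"tx": 0, "ty": 0, "tz": -1, "rx": 0, "ry": 0, "rz": 0}
    - {"tx": 0, "ty": 0, "tz": -1, "rx": 0, "ry": 0, "rz": 0}
    - {"tx": 0, "ty": 0, "tz": -1, "rx": 0, "ry": 0, "rz": 0}
    - {"tx": 0, "ty": 0, "tz": 0, "rx": 0, "ry": 0, "rz": 0}
    - {"tx": 0, "ty": 0, "tz": 0, "rx": 0, "ry": 0, "rz": 0}
  hand: -0.2

```text
time: 22.23
position: [0.642, -0.201, 0.2511]
tool_rot: [180.0, -0.2, -0.0]
force: [-0.2, 0.1, -0.3]
gripper_width: 0.603
```

```bash
python3 blobs.py .055 | awk '$4>200 || NR==1 || $5>200'
python3 - <<'E'
from h import *
f=cam('wrist'); save(f,'w4',1)
E
```

```text
t 22.23 p [ 0.642  -0.201   0.2511] rot [ 1.7996e+02 -1.8000e-01 -2.0000e-02] F [-0.2  0.1 -0.3] w 0.603
px [34.1 12.6] A 153 bore mm 7.8 small@ [ 0.4941 -0.0758] large@ [ 0.4992 -0.0777]
px [69.7 12.9] A 150 bore mm 8.4 small@ [ 0.5148 -0.0757] large@ [ 0.5192 -0.0776]
px [105.   13.1] A 146 bore mm 7.8 small@ [ 0.5355 -0.0755] large@ [ 0.5391 -0.0774]
px [228.   13.5] A 126 bore mm 6.6 small@ [ 0.6085 -0.0752] large@ [ 0.6096 -0.0771]
px [262.3  13.3] A 122 bore mm 7.2 small@ [ 0.629 -0.075] large@ [ 0.6294 -0.0769]
px [42.7 54.4] A 131 bore mm 8.1 small@ [ 0.4944 -0.0984] large@ [ 0.4995 -0.0995]
px [77.  54.8] A 130 bore mm 8.1 small@ [ 0.515  -0.0983] large@ [ 0.5194 -0.0995]
px [111.   54.8] A 123 bore mm 8.1 small@ [ 0.5357 -0.0982] large@ [ 0.5393 -0.0993]
px [230.   54.6] A 105 bore mm 6.8 small@ [ 0.6086 -0.0976] large@ [ 0.6097 -0.0987]
px [263.4  54.8] A 95 bore mm 6.8 small@ [ 0.6292 -0.0976] large@ [ 0.6296 -0.0988]
px [16.6 93.6] A 121 bore mm 8.3 small@ [ 0.4737 -0.1212] large@ [ 0.4795 -0.1215]
px [50.3 93.6] A 117 bore mm 7.7 small@ [ 0.4945 -0.121 ] large@ [ 0.4996
[... 327 characters left out ...]
e@ [ 0.4797 -0.1434]
px [ 89.8 130.6] A 107 bore mm 7.9 small@ [ 0.5153 -0.1436] large@ [ 0.5197 -0.1431]
px [121.6 130.5] A 103 bore mm 7.9 small@ [ 0.5359 -0.1434] large@ [ 0.5395 -0.1429]
px [ 57.5 130.8] A 107 bore mm 7.9 small@ [ 0.4946 -0.1438] large@ [ 0.4997 -0.1433]
px [ 32.5 165.5] A 104 bore mm 8.1 small@ [ 0.4741 -0.1665] large@ [ 0.4799 -0.1652]
px [ 63.9 165.3] A 98 bore mm 7.4 small@ [ 0.4947 -0.1663] large@ [ 0.4997 -0.165 ]
px [ 95.4 165. ] A 99 bore mm 8.1 small@ [ 0.5155 -0.166 ] large@ [ 0.5198 -0.1648]
px [ 58.9 217.7] A 537 bore mm 19.0 small@ [ 0.4847 -0.203 ] large@ [ 0.4901 -0.2005]
px [283.3 215.9] A 507 bore mm 18.4 small@ [ 0.6416 -0.2019] large@ [ 0.6415 -0.1995]
```

View pics/w4.png

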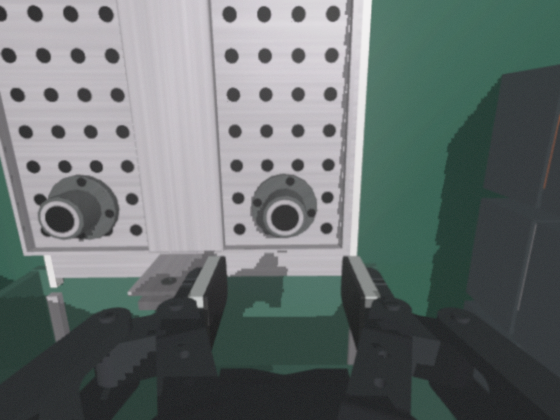

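```bash
sed -i "s/        print('px'/        if d<.013: continue\n        print('px'/" blobs.py
```

Request:
step_arm:
  moves:
    - {"tx": -0.3, "ty": -1, "tz": 0, "rx": 0, "ry": 0, "rz": 0}
    - {"tx": -0.4, "ty": -1, "tz": 0, "rx": 0, "ry": 0, "rz": 0}
    - {"tx": -0.4, "ty": -1, "tz": 0, "rx": 0, "ry": 0, "rz": 0}
    - {"tx": -0.4, "ty": -1, "tz": 0, "rx": 0, "ry": 0, "rz": 0}
    - {"tx": -0.4, "ty": -1, "tz": 0, "rx": 0, "ry": 0, "rz": 0}
    - {"tx": -0.4, "ty": -1, "tz": 0, "rx": 0, "ry": 0, "rz": 0}
    - {"tx": -0.4, "ty": -1, "tz": 0, "rx": 0, "ry": 0, "rz": 0}
    - {"tx": -0.4, "ty": -1, "tz": 0, "rx": 0, "ry": 0, "rz": 0}
    - {"tx": -0.4, "ty": -1, "tz": 0, "rx": 0, "ry": 0, "rz": 0}
    - {"tx": -0.4, "ty": -1, "tz": 0, "rx": 0, "ry": 0, "rz": 0}
    - {"tx": -0.4, "ty": -1, "tz": 0, "rx": 0, "ry": 0, "rz": 0}
    - {"tx": -0.4, "ty": -1, "tz": 0, "rx": 0, "ry": 0, "rz": 0}

```text
time: 23.33
position: [0.5227, 0.1007, 0.248]
tool_rot: [180.0, 0.1, -0.0]
force: [-0.7, -0.1, -0.4]
gripper_width: 0.602
```

Request:
step_arm:
  moves:
    - {"tx": -0.4, "ty": -1, "tz": 0, "rx": 0, "ry": 0, "rz": 0}
    - {"tx": -0.4, "ty": -1, "tz": 0, "rx": 0, "ry": 0, "rz": 0}
    - {"tx": -0.4, "ty": -1, "tz": 0, "rx": 0, "ry": 0, "rz": 0}
    - {"tx": -0.4, "ty": -1, "tz": 0, "rx": 0, "ry": 0, "rz": 0}
    - {"tx": -0.4, "ty": -1, "tz": 0, "rx": 0, "ry": 0, "rz": 0}
    - {"tx": -0.4, "ty": -1, "tz": 0, "rx": 0, "ry": 0, "rz": 0}
    - {"tx": -0.2, "ty": -1, "tz": 0, "rx": 0, "ry": 0, "rz": 0}
    - {"tx": 0, "ty": -0.7, "tz": 0, "rx": 0, "ry": 0, "rz": 0}
    - {"tx": 0, "ty": 0, "tz": 0, "rx": 0, "ry": 0, "rz": 0}
    - {"tx": 0, "ty": 0, "tz": 0, "rx": 0, "ry": 0, "rz": 0}
    - {"tx": 0, "ty": 0, "tz": 0, "rx": 0, "ry": 0, "rz": 0}
    - {"tx": 0, "ty": 0, "tz": 0, "rx": 0, "ry": 0, "rz": 0}

```text
time: 24.33
position: [0.4592, 0.2908, 0.2486]
tool_rot: [180.0, 0.0, -0.1]
force: [-0.8, -0.5, 0.1]
gripper_width: 0.597
```

```bash
python3 blobs.py
```

```text
t 24.33 p [0.4592 0.2908 0.2486] rot [ 1.7996e+02  3.0000e-02 -1.1000e-01] F [-0.8 -0.5  0.1] w 0.597
px [286.4 174.6] A 331 bore mm 17.6 small@ [0.4607 0.3098] large@ [0.4607 0.3113]
px [432.9 196.2] A 624 bore mm 24.7 small@ [0.5852 0.291 ] large@ [0.5816 0.293 ]
```

Request:
step_arm:
  moves:
    - {"tx": 0.06, "ty": -0.4, "tz": 0, "rx": 0, "ry": 0, "rz": 0}
    - {"tx": 0, "ty": -0.36, "tz": 0, "rx": 0, "ry": 0, "rz": 0}
    - {"tx": 0, "ty": 0, "tz": 1, "rx": 0, "ry": 0, "rz": 0}
    - {"tx": 0, "ty": 0, "tz": 1, "rx": 0, "ry": 0, "rz": 0}
    - {"tx": 0, "ty": 0, "tz": 1, "rx": 0, "ry": 0, "rz": 0}
    - {"tx": 0, "ty": 0, "tz": 1, "rx": 0, "ry": 0, "rz": 0}
    - {"tx": 0, "ty": 0, "tz": 1, "rx": 0, "ry": 0, "rz": 0}
    - {"tx": 0, "ty": 0, "tz": 1, "rx": 0, "ry": 0, "rz": 0}
    - {"tx": 0, "ty": 0, "tz": 0.4, "rx": 0, "ry": 0, "rz": 0}
    - {"tx": 0, "ty": 0, "tz": 0.2, "rx": 0, "ry": 0, "rz": 0}
    - {"tx": 0, "ty": 0, "tz": 0, "rx": 0, "ry": 0, "rz": 0}
    - {"tx": 0, "ty": 0, "tz": 0, "rx": 0, "ry": 0, "rz": 0}

```text
time: 25.38
position: [0.4612, 0.3115, 0.0848]
tool_rot: [-180.0, -0.0, -0.0]
force: [0.3, 0.6, 0.3]
gripper_width: 0.6
```

Request:
step_arm:
  moves:
    - {"tx": 0, "ty": 0, "tz": 0, "rx": 0, "ry": 0, "rz": 0}
    - {"tx": 0, "ty": 0, "tz": 0, "rx": 0, "ry": 0, "rz": 0}
    - {"tx": 0, "ty": 0, "tz": 0, "rx": 0, "ry": 0, "rz": 0}
    - {"tx": 0, "ty": 0, "tz": 0, "rx": 0, "ry": 0, "rz": 0}
    - {"tx": 0, "ty": 0, "tz": 0, "rx": 0, "ry": 0, "rz": 0}
    - {"tx": 0, "ty": 0, "tz": 0, "rx": 0, "ry": 0, "rz": 0}
  hand: 1

```text
time: 25.88
position: [0.4613, 0.3117, 0.0854]
tool_rot: [-179.9, -0.1, -0.0]
force: [-1.1, -0.6, 5.3]
gripper_width: 0.355
```

Request:
step_arm:
  moves:
    - {"tx": 0, "ty": 0, "tz": -0.5, "rx": 0, "ry": 0, "rz": 0}
    - {"tx": 0, "ty": 0, "tz": -1, "rx": 0, "ry": 0, "rz": 0}
    - {"tx": 0, "ty": 0, "tz": -1, "rx": 0, "ry": 0, "rz": 0}
    - {"tx": 0, "ty": 0, "tz": -1, "rx": 0, "ry": 0, "rz": 0}
    - {"tx": 0, "ty": 0, "tz": -1, "rx": 0, "ry": 0, "rz": 0}
    - {"tx": 0, "ty": 0, "tz": -1, "rx": 0, "ry": 0, "rz": 0}
    - {"tx": 0, "ty": 0, "tz": -1, "rx": 0, "ry": 0, "rz": 0}
    - {"tx": 0, "ty": 0.6, "tz": -0.6, "rx": 0, "ry": 0, "rz": 0}
    - {"tx": 0.2, "ty": 1, "tz": 0, "rx": 0, "ry": 0, "rz": 0}
    - {"tx": 0.2, "ty": 1, "tz": 0, "rx": 0, "ry": 0, "rz": 0}
    - {"tx": 0.2, "ty": 1, "tz": 0, "rx": 0, "ry": 0, "rz": 0}
    - {"tx": 0.2, "ty": 1, "tz": 0, "rx": 0, "ry": 0, "rz": 0}

```text
time: 26.88
position: [0.4806, 0.1945, 0.2624]
tool_rot: [-179.9, -0.0, -0.0]
force: [1.1, -0.6, -1.6]
gripper_width: 0.361
```

Request:
step_arm:
  moves:
    - {"tx": 0.2, "ty": 1, "tz": 0, "rx": 0, "ry": 0, "rz": 0}
    - {"tx": 0, "ty": 1, "tz": 0, "rx": 0, "ry": 0, "rz": 0}
    - {"tx": 0, "ty": 1, "tz": 0, "rx": 0, "ry": 0, "rz": 0}
    - {"tx": 0, "ty": 1, "tz": 0, "rx": 0, "ry": 0, "rz": 0}
    - {"tx": 0, "ty": 1, "tz": 0, "rx": 0, "ry": 0, "rz": 0}
    - {"tx": 0, "ty": 1, "tz": 0, "rx": 0, "ry": 0, "rz": 0}
    - {"tx": 0, "ty": 1, "tz": 0, "rx": 0, "ry": 0, "rz": 0}
    - {"tx": 0, "ty": 1, "tz": 0, "rx": 0, "ry": 0, "rz": 0}
    - {"tx": 0, "ty": 1, "tz": 0, "rx": 0, "ry": 0, "rz": 0}
    - {"tx": 0, "ty": 1, "tz": 0, "rx": 0, "ry": 0, "rz": 0}
    - {"tx": 0, "ty": 1, "tz": 0, "rx": 0, "ry": 0, "rz": 0}
    - {"tx": 0, "ty": 1, "tz": 0, "rx": 0, "ry": 0, "rz": 0}

```text
time: 27.88
position: [0.485, -0.1056, 0.2621]
tool_rot: [-179.8, -0.0, -0.1]
force: [1.0, 0.2, -1.9]
gripper_width: 0.355
```

Request:
step_arm:
  moves:
    - {"tx": 0, "ty": 1, "tz": 0, "rx": 0, "ry": 0, "rz": 0}
    - {"tx": 0, "ty": 0.4, "tz": 0, "rx": 0, "ry": 0, "rz": 0}
    - {"tx": 0, "ty": 0, "tz": 0, "rx": 0, "ry": 0, "rz": 0}
    - {"tx": 0, "ty": 0, "tz": 0, "rx": 0, "ry": 0, "rz": 0}
    - {"tx": 0, "ty": 0, "tz": 0, "rx": 0, "ry": 0, "rz": 0}
    - {"tx": 0, "ty": 0, "tz": 0, "rx": 0, "ry": 0, "rz": 0}

```text
time: 28.38
position: [0.4856, -0.1378, 0.2616]
tool_rot: [-179.9, -0.0, 0.1]
force: [-0.5, 0.0, -2.4]
gripper_width: 0.357
```

Request:
step_arm:
  moves:
    - {"tx": 0, "ty": 0, "tz": 1, "rx": 0, "ry": 0, "rz": 0}
    - {"tx": 0, "ty": 0, "tz": 1, "rx": 0, "ry": 0, "rz": 0}
    - {"tx": 0, "ty": 0, "tz": 1, "rx": 0, "ry": 0, "rz": 0}
    - {"tx": 0, "ty": 0, "tz": 0.9, "rx": 0, "ry": 0, "rz": 0}
    - {"tx": 0, "ty": 0, "tz": 0.4, "rx": 0, "ry": 0, "rz": 0}
    - {"tx": 0, "ty": 0, "tz": 0.3, "rx": 0, "ry": 0, "rz": 0}
    - {"tx": 0, "ty": 0, "tz": 0.2, "rx": 0, "ry": 0, "rz": 0}
    - {"tx": 0, "ty": 0, "tz": 0.1, "rx": 0, "ry": 0, "rz": 0}
    - {"tx": 0, "ty": 0, "tz": 0, "rx": 0, "ry": 0, "rz": 0}
    - {"tx": 0, "ty": 0, "tz": 0, "rx": 0, "ry": 0, "rz": 0}

```text
time: 29.22
position: [0.4859, -0.1389, 0.1397]
tool_rot: [-180.0, -0.1, 0.0]
force: [-0.7, -0.3, -0.2]
gripper_width: 0.355
```

Request:
step_arm:
  moves:
    - {"tx": 0, "ty": 0, "tz": 0, "rx": 0, "ry": 0, "rz": 0}
    - {"tx": 0, "ty": 0, "tz": 0, "rx": 0, "ry": 0, "rz": 0}
    - {"tx": 0, "ty": 0, "tz": 0, "rx": 0, "ry": 0, "rz": 0}
    - {"tx": 0, "ty": 0, "tz": 0, "rx": 0, "ry": 0, "rz": 0}
    - {"tx": 0, "ty": 0, "tz": 0, "rx": 0, "ry": 0, "rz": 0}
    - {"tx": 0, "ty": 0, "tz": -0.4, "rx": 0, "ry": 0, "rz": 0}
    - {"tx": 0, "ty": 0, "tz": -1, "rx": 0, "ry": 0, "rz": 0}
    - {"tx": 0, "ty": 0, "tz": -1, "rx": 0, "ry": 0, "rz": 0}
    - {"tx": 0, "ty": 0, "tz": -1, "rx": 0, "ry": 0, "rz": 0}
    - {"tx": 0, "ty": 0, "tz": -1, "rx": 0, "ry": 0, "rz": 0}
    - {"tx": 0, "ty": 0, "tz": 0, "rx": 0, "ry": 0, "rz": 0}
    - {"tx": 0, "ty": 0, "tz": 0, "rx": 0, "ry": 0, "rz": 0}
  hand: -0.2

```text
time: 30.22
position: [0.4862, -0.1389, 0.2502]
tool_rot: [-179.9, -0.2, 0.0]
force: [-0.3, 0.1, -0.3]
gripper_width: 0.594
```

```bash
python3 blobs.py .055
```

```text
t 30.22 p [ 0.4862 -0.1389  0.2502] rot [-1.7992e+02 -1.6000e-01  2.0000e-02] F [-0.3  0.1 -0.3] w 0.594
px [286.7 213.5] A 471 bore mm 17.6 small@ [ 0.488  -0.1375] large@ [ 0.4879 -0.1351]
px [503.3 304. ] A 526 bore mm 22.1 small@ [ 0.6516 -0.2087] large@ [ 0.6458 -0.2038]
```

Request:
step_arm:
  moves:
    - {"tx": 0.1, "ty": -0.6, "tz": 0, "rx": 0, "ry": 0, "rz": 0}
    - {"tx": 0.1, "ty": -1, "tz": 0, "rx": 0, "ry": 0, "rz": 0}
    - {"tx": 0.1, "ty": -1, "tz": 0, "rx": 0, "ry": 0, "rz": 0}
    - {"tx": 0.1, "ty": -1, "tz": 0, "rx": 0, "ry": 0, "rz": 0}
    - {"tx": 0.1, "ty": -1, "tz": 0, "rx": 0, "ry": 0, "rz": 0}
    - {"tx": 0.1, "ty": -1, "tz": 0, "rx": 0, "ry": 0, "rz": 0}
    - {"tx": 0.1, "ty": -1, "tz": 0, "rx": 0, "ry": 0, "rz": 0}
    - {"tx": 0.1, "ty": -1, "tz": 0, "rx": 0, "ry": 0, "rz": 0}
    - {"tx": 0.1, "ty": -1, "tz": 0, "rx": 0, "ry": 0, "rz": 0}
    - {"tx": 0.1, "ty": -1, "tz": 0, "rx": 0, "ry": 0, "rz": 0}
    - {"tx": 0.1, "ty": -1, "tz": 0, "rx": 0, "ry": 0, "rz": 0}
    - {"tx": 0.1, "ty": -1, "tz": 0, "rx": 0, "ry": 0, "rz": 0}

```text
time: 31.27
position: [0.5149, 0.152, 0.2476]
tool_rot: [179.9, 0.1, -0.0]
force: [-0.1, 0.3, 0.4]
gripper_width: 0.601
```

Request:
step_arm:
  moves:
    - {"tx": 0.1, "ty": -1, "tz": 0, "rx": 0, "ry": 0, "rz": 0}
    - {"tx": 0.1, "ty": -1, "tz": 0, "rx": 0, "ry": 0, "rz": 0}
    - {"tx": 0.1, "ty": -1, "tz": 0, "rx": 0, "ry": 0, "rz": 0}
    - {"tx": 0, "ty": -1, "tz": 0, "rx": 0, "ry": 0, "rz": 0}
    - {"tx": 0, "ty": -1, "tz": 0, "rx": 0, "ry": 0, "rz": 0}
    - {"tx": 0, "ty": -1, "tz": 0, "rx": 0, "ry": 0, "rz": 0}
    - {"tx": 0, "ty": -1, "tz": 0, "rx": 0, "ry": 0, "rz": 0}
    - {"tx": 0, "ty": -1, "tz": 0, "rx": 0, "ry": 0, "rz": 0}
    - {"tx": 0, "ty": -1, "tz": 0, "rx": 0, "ry": 0, "rz": 0}
    - {"tx": 0, "ty": -1, "tz": 0, "rx": 0, "ry": 0, "rz": 0}
    - {"tx": 0, "ty": 0, "tz": 0, "rx": 0, "ry": 0, "rz": 0}
    - {"tx": 0, "ty": 0, "tz": 0, "rx": 0, "ry": 0, "rz": 0}

```text
time: 32.27
position: [0.5223, 0.4021, 0.2467]
tool_rot: [179.8, 0.1, 0.1]
force: [0.2, -1.2, 0.5]
gripper_width: 0.603
```

Request:
step_arm:
  moves:
    - {"tx": 0, "ty": 0, "tz": 0, "rx": 0, "ry": 0, "rz": 0}
    - {"tx": 0, "ty": 0, "tz": 0, "rx": 0, "ry": 0, "rz": 0}
    - {"tx": 0, "ty": 0, "tz": 0, "rx": 0, "ry": 0, "rz": 0}

```text
time: 32.52
position: [0.5234, 0.3997, 0.2487]
tool_rot: [180.0, 0.0, -0.1]
force: [1.0, -0.3, 1.0]
gripper_width: 0.603
```

```bash
python3 blobs.py
```

```text
t 32.52 p [0.5234 0.3997 0.2487] rot [ 1.7998e+02  3.0000e-02 -1.2000e-01] F [ 1.  -0.3  1. ] w 0.603
px [284.6 170.4] A 381 bore mm 18.4 small@ [0.5235 0.4223] large@ [0.5235 0.4236]
```

Request:
step_arm:
  moves:
    - {"tx": 0, "ty": -0.4, "tz": 0, "rx": 0, "ry": 0, "rz": 0}
    - {"tx": 0, "ty": -0.44, "tz": 0, "rx": 0, "ry": 0, "rz": 0}
    - {"tx": 0, "ty": 0, "tz": 1, "rx": 0, "ry": 0, "rz": 0}
    - {"tx": 0, "ty": 0, "tz": 1, "rx": 0, "ry": 0, "rz": 0}
    - {"tx": 0, "ty": 0, "tz": 1, "rx": 0, "ry": 0, "rz": 0}
    - {"tx": 0, "ty": 0, "tz": 1, "rx": 0, "ry": 0, "rz": 0}
    - {"tx": 0, "ty": 0, "tz": 1, "rx": 0, "ry": 0, "rz": 0}
    - {"tx": 0, "ty": 0, "tz": 1, "rx": 0, "ry": 0, "rz": 0}
    - {"tx": 0, "ty": 0, "tz": 0.4, "rx": 0, "ry": 0, "rz": 0}
    - {"tx": 0, "ty": 0, "tz": 0.2, "rx": 0, "ry": 0, "rz": 0}
    - {"tx": 0, "ty": 0, "tz": 0, "rx": 0, "ry": 0, "rz": 0}
    - {"tx": 0, "ty": 0, "tz": 0, "rx": 0, "ry": 0, "rz": 0}

```text
time: 33.57
position: [0.5236, 0.4226, 0.085]
tool_rot: [-180.0, -0.1, -0.0]
force: [0.4, -0.6, 0.8]
gripper_width: 0.603
```

Request:
step_arm:
  moves:
    - {"tx": 0, "ty": 0, "tz": 0, "rx": 0, "ry": 0, "rz": 0}
    - {"tx": 0, "ty": 0, "tz": 0, "rx": 0, "ry": 0, "rz": 0}
    - {"tx": 0, "ty": 0, "tz": 0, "rx": 0, "ry": 0, "rz": 0}
    - {"tx": 0, "ty": 0, "tz": 0, "rx": 0, "ry": 0, "rz": 0}
    - {"tx": 0, "ty": 0, "tz": 0, "rx": 0, "ry": 0, "rz": 0}
    - {"tx": 0, "ty": 0, "tz": 0, "rx": 0, "ry": 0, "rz": 0}
  hand: 1

```text
time: 34.07
position: [0.5239, 0.4226, 0.0857]
tool_rot: [-179.9, -0.1, -0.0]
force: [-0.6, -0.7, 6.7]
gripper_width: 0.361
```

Request:
step_arm:
  moves:
    - {"tx": 0, "ty": 0, "tz": -0.5, "rx": 0, "ry": 0, "rz": 0}
    - {"tx": 0, "ty": 0, "tz": -1, "rx": 0, "ry": 0, "rz": 0}
    - {"tx": 0, "ty": 0, "tz": -1, "rx": 0, "ry": 0, "rz": 0}
    - {"tx": 0, "ty": 0, "tz": -1, "rx": 0, "ry": 0, "rz": 0}
    - {"tx": 0, "ty": 0, "tz": -1, "rx": 0, "ry": 0, "rz": 0}
    - {"tx": 0, "ty": 0, "tz": -1, "rx": 0, "ry": 0, "rz": 0}
    - {"tx": 0, "ty": 0, "tz": -1, "rx": 0, "ry": 0, "rz": 0}
    - {"tx": 0, "ty": 0.5, "tz": -0.6, "rx": 0, "ry": 0, "rz": 0}
    - {"tx": 0.3, "ty": 1, "tz": 0, "rx": 0, "ry": 0, "rz": 0}
    - {"tx": 0.3, "ty": 1, "tz": 0, "rx": 0, "ry": 0, "rz": 0}
    - {"tx": 0.3, "ty": 1, "tz": 0, "rx": 0, "ry": 0, "rz": 0}
    - {"tx": 0.3, "ty": 1, "tz": 0, "rx": 0, "ry": 0, "rz": 0}

```text
time: 35.07
position: [0.5531, 0.3081, 0.2624]
tool_rot: [-180.0, -0.0, -0.0]
force: [0.0, -0.1, -2.0]
gripper_width: 0.359
```

Request:
step_arm:
  moves:
    - {"tx": 0.3, "ty": 1, "tz": 0, "rx": 0, "ry": 0, "rz": 0}
    - {"tx": 0.3, "ty": 1, "tz": 0, "rx": 0, "ry": 0, "rz": 0}
    - {"tx": 0.3, "ty": 1, "tz": 0, "rx": 0, "ry": 0, "rz": 0}
    - {"tx": 0.3, "ty": 1, "tz": 0, "rx": 0, "ry": 0, "rz": 0}
    - {"tx": 0.3, "ty": 1, "tz": 0, "rx": 0, "ry": 0, "rz": 0}
    - {"tx": 0.3, "ty": 1, "tz": 0, "rx": 0, "ry": 0, "rz": 0}
    - {"tx": 0.3, "ty": 1, "tz": 0, "rx": 0, "ry": 0, "rz": 0}
    - {"tx": 0.3, "ty": 1, "tz": 0, "rx": 0, "ry": 0, "rz": 0}
    - {"tx": 0.3, "ty": 1, "tz": 0, "rx": 0, "ry": 0, "rz": 0}
    - {"tx": 0.3, "ty": 1, "tz": 0, "rx": 0, "ry": 0, "rz": 0}
    - {"tx": 0.3, "ty": 1, "tz": 0, "rx": 0, "ry": 0, "rz": 0}
    - {"tx": 0.2, "ty": 1, "tz": 0, "rx": 0, "ry": 0, "rz": 0}

```text
time: 36.07
position: [0.6406, 0.0082, 0.2623]
tool_rot: [-180.0, -0.0, -0.0]
force: [0.7, 1.1, -1.9]
gripper_width: 0.358
```

Request:
step_arm:
  moves:
    - {"tx": 0, "ty": 1, "tz": 0, "rx": 0, "ry": 0, "rz": 0}
    - {"tx": 0, "ty": 1, "tz": 0, "rx": 0, "ry": 0, "rz": 0}
    - {"tx": 0, "ty": 1, "tz": 0, "rx": 0, "ry": 0, "rz": 0}
    - {"tx": 0, "ty": 1, "tz": 0, "rx": 0, "ry": 0, "rz": 0}
    - {"tx": 0, "ty": 1, "tz": 0, "rx": 0, "ry": 0, "rz": 0}
    - {"tx": 0, "ty": 0.9, "tz": 0, "rx": 0, "ry": 0, "rz": 0}
    - {"tx": 0, "ty": 0, "tz": 0, "rx": 0, "ry": 0, "rz": 0}
    - {"tx": 0, "ty": 0, "tz": 0, "rx": 0, "ry": 0, "rz": 0}
    - {"tx": 0, "ty": 0, "tz": 0, "rx": 0, "ry": 0, "rz": 0}
    - {"tx": 0, "ty": 0, "tz": 0, "rx": 0, "ry": 0, "rz": 0}

```text
time: 36.9
position: [0.6407, -0.1366, 0.2616]
tool_rot: [-180.0, 0.0, 0.1]
force: [0.2, -0.5, -2.1]
gripper_width: 0.361
```

Request:
step_arm:
  moves:
    - {"tx": 0, "ty": 0.1, "tz": 1, "rx": 0, "ry": 0, "rz": 0}
    - {"tx": 0, "ty": 0, "tz": 1, "rx": 0, "ry": 0, "rz": 0}
    - {"tx": 0, "ty": 0, "tz": 1, "rx": 0, "ry": 0, "rz": 0}
    - {"tx": 0, "ty": 0, "tz": 0.9, "rx": 0, "ry": 0, "rz": 0}
    - {"tx": 0, "ty": 0, "tz": 0.4, "rx": 0, "ry": 0, "rz": 0}
    - {"tx": 0, "ty": 0, "tz": 0.3, "rx": 0, "ry": 0, "rz": 0}
    - {"tx": 0, "ty": 0, "tz": 0.2, "rx": 0, "ry": 0, "rz": 0}
    - {"tx": 0, "ty": 0, "tz": 0.1, "rx": 0, "ry": 0, "rz": 0}
    - {"tx": 0, "ty": 0, "tz": 0, "rx": 0, "ry": 0, "rz": 0}
    - {"tx": 0, "ty": 0, "tz": 0, "rx": 0, "ry": 0, "rz": 0}

```text
time: 37.73
position: [0.6411, -0.1404, 0.1401]
tool_rot: [-180.0, -0.1, 0.0]
force: [-1.9, 0.5, 2.4]
gripper_width: 0.36
```

Request:
step_arm:
  moves:
    - {"tx": 0, "ty": 0, "tz": 0, "rx": 0, "ry": 0, "rz": 0}
    - {"tx": 0, "ty": 0, "tz": 0, "rx": 0, "ry": 0, "rz": 0}
    - {"tx": 0, "ty": 0, "tz": 0, "rx": 0, "ry": 0, "rz": 0}
    - {"tx": 0, "ty": 0, "tz": 0, "rx": 0, "ry": 0, "rz": 0}
    - {"tx": 0, "ty": 0, "tz": 0, "rx": 0, "ry": 0, "rz": 0}
    - {"tx": 0, "ty": 0, "tz": -0.4, "rx": 0, "ry": 0, "rz": 0}
    - {"tx": 0, "ty": 0, "tz": -1, "rx": 0, "ry": 0, "rz": 0}
    - {"tx": 0, "ty": 0, "tz": -1, "rx": 0, "ry": 0, "rz": 0}
    - {"tx": 0, "ty": 0, "tz": -1, "rx": 0, "ry": 0, "rz": 0}
    - {"tx": 0, "ty": 0, "tz": -1, "rx": 0, "ry": 0, "rz": 0}
    - {"tx": 0, "ty": 0, "tz": 0, "rx": 0, "ry": 0, "rz": 0}
    - {"tx": 0, "ty": 0, "tz": 0, "rx": 0, "ry": 0, "rz": 0}
  hand: -0.2

```text
time: 38.73
position: [0.6411, -0.1409, 0.251]
tool_rot: [180.0, -0.2, -0.0]
force: [0.8, 0.0, -0.7]
gripper_width: 0.597
```

```bash
python3 blobs.py .055
```

```text
t 38.73 p [ 0.6411 -0.1409  0.251 ] rot [ 1.7999e+02 -1.8000e-01 -2.0000e-02] F [ 0.8  0.  -0.7] w 0.597
px [ 58.5 215.2] A 558 bore mm 19.7 small@ [ 0.4838 -0.1411] large@ [ 0.4892 -0.1386]
px [283.  213.7] A 507 bore mm 18.3 small@ [ 0.6403 -0.1401] large@ [ 0.6403 -0.1377]
px [ 73.6 294.8] A 452 bore mm 19.6 small@ [ 0.4839 -0.2033] large@ [ 0.4893 -0.1987]
```

Request:
step_arm:
  moves:
    - {"tx": -0.2, "ty": -1, "tz": 0, "rx": 0, "ry": 0, "rz": 0}
    - {"tx": -0.2, "ty": -1, "tz": 0, "rx": 0, "ry": 0, "rz": 0}
    - {"tx": -0.2, "ty": -1, "tz": 0, "rx": 0, "ry": 0, "rz": 0}
    - {"tx": -0.2, "ty": -1, "tz": 0, "rx": 0, "ry": 0, "rz": 0}
    - {"tx": -0.2, "ty": -1, "tz": 0, "rx": 0, "ry": 0, "rz": 0}
    - {"tx": -0.2, "ty": -1, "tz": 0, "rx": 0, "ry": 0, "rz": 0}
    - {"tx": -0.2, "ty": -1, "tz": 0, "rx": 0, "ry": 0, "rz": 0}
    - {"tx": -0.2, "ty": -1, "tz": 0, "rx": 0, "ry": 0, "rz": 0}
    - {"tx": -0.2, "ty": -1, "tz": 0, "rx": 0, "ry": 0, "rz": 0}
    - {"tx": -0.2, "ty": -1, "tz": 0, "rx": 0, "ry": 0, "rz": 0}
    - {"tx": -0.3, "ty": -1, "tz": 0, "rx": 0, "ry": 0, "rz": 0}
    - {"tx": -0.3, "ty": -1, "tz": 0, "rx": 0, "ry": 0, "rz": 0}
  hand: -0.46

```text
time: 39.78
position: [0.5745, 0.1607, 0.2479]
tool_rot: [179.9, 0.1, -0.0]
force: [-0.6, 0.1, -1.8]
gripper_width: 0.73
```

Request:
step_arm:
  moves:
    - {"tx": 0, "ty": 0, "tz": 0, "rx": 0, "ry": 0, "rz": 0}
    - {"tx": 0, "ty": 0, "tz": 0, "rx": 0, "ry": 0, "rz": 0}
    - {"tx": 0, "ty": 0, "tz": 0, "rx": 0, "ry": 0, "rz": 0}
    - {"tx": 0, "ty": 0, "tz": 0, "rx": 0, "ry": 0, "rz": 0}
    - {"tx": 0, "ty": 0, "tz": 0, "rx": 0, "ry": 0, "rz": 0}

```text
time: 40.2
position: [0.5757, 0.1581, 0.2488]
tool_rot: [180.0, 0.0, -0.1]
force: [-0.2, -0.0, 0.8]
gripper_width: 0.729
```

```bash
python3 blobs.py
```

```text
t 40.2 p [0.5757 0.1581 0.2488] rot [ 1.7997e+02  1.0000e-02 -1.3000e-01] F [-0.2 -0.   0.8] w 0.729
px [285.7 167.8] A 666 bore mm 25.0 small@ [0.5767 0.1829] large@ [0.5766 0.1841]
```

Request:
step_arm:
  moves:
    - {"tx": 0, "ty": -0.5, "tz": 0, "rx": 0, "ry": 0, "rz": 0}
    - {"tx": 0, "ty": -0.5, "tz": 0, "rx": 0, "ry": 0, "rz": 0}
    - {"tx": 0, "ty": 0, "tz": 1, "rx": 0, "ry": 0, "rz": 0}
    - {"tx": 0, "ty": 0, "tz": 1, "rx": 0, "ry": 0, "rz": 0}
    - {"tx": 0, "ty": 0, "tz": 1, "rx": 0, "ry": 0, "rz": 0}
    - {"tx": 0, "ty": 0, "tz": 1, "rx": 0, "ry": 0, "rz": 0}
    - {"tx": 0, "ty": 0, "tz": 1, "rx": 0, "ry": 0, "rz": 0}
    - {"tx": 0, "ty": 0, "tz": 0.9, "rx": 0, "ry": 0, "rz": 0}
    - {"tx": 0, "ty": 0, "tz": 0.4, "rx": 0, "ry": 0, "rz": 0}
    - {"tx": 0, "ty": 0, "tz": 0.2, "rx": 0, "ry": 0, "rz": 0}
    - {"tx": 0, "ty": 0, "tz": 0, "rx": 0, "ry": 0, "rz": 0}
    - {"tx": 0, "ty": 0, "tz": 0, "rx": 0, "ry": 0, "rz": 0}

```text
time: 41.25
position: [0.5761, 0.185, 0.0873]
tool_rot: [-180.0, -0.1, 0.0]
force: [0.3, 0.2, 0.5]
gripper_width: 0.729
```

Request:
step_arm:
  moves:
    - {"tx": 0, "ty": 0, "tz": 0, "rx": 0, "ry": 0, "rz": 0}
    - {"tx": 0, "ty": 0, "tz": 0, "rx": 0, "ry": 0, "rz": 0}
    - {"tx": 0, "ty": 0, "tz": 0, "rx": 0, "ry": 0, "rz": 0}
    - {"tx": 0, "ty": 0, "tz": 0, "rx": 0, "ry": 0, "rz": 0}
    - {"tx": 0, "ty": 0, "tz": 0, "rx": 0, "ry": 0, "rz": 0}
    - {"tx": 0, "ty": 0, "tz": 0, "rx": 0, "ry": 0, "rz": 0}
  hand: 1
  newtons: 60

```text
time: 41.75
position: [0.5766, 0.1849, 0.0882]
tool_rot: [-179.9, -0.1, -0.0]
force: [-0.0, 0.1, 5.5]
gripper_width: 0.496
```

Request:
step_arm:
  moves:
    - {"tx": 0, "ty": 0, "tz": -0.5, "rx": 0, "ry": 0, "rz": 0}
    - {"tx": 0, "ty": 0, "tz": -1, "rx": 0, "ry": 0, "rz": 0}
    - {"tx": 0, "ty": 0, "tz": -1, "rx": 0, "ry": 0, "rz": 0}
    - {"tx": 0, "ty": 0, "tz": -1, "rx": 0, "ry": 0, "rz": 0}
    - {"tx": 0, "ty": 0, "tz": -1, "rx": 0, "ry": 0, "rz": 0}
    - {"tx": 0, "ty": 0, "tz": -1, "rx": 0, "ry": 0, "rz": 0}
    - {"tx": 0, "ty": 0, "tz": -1, "rx": 0, "ry": 0, "rz": 0}
    - {"tx": 0, "ty": 0, "tz": -0.6, "rx": 0, "ry": 0, "rz": 0}
    - {"tx": -0.4, "ty": 1, "tz": 0, "rx": 0, "ry": 0, "rz": 0}
    - {"tx": -0.4, "ty": 1, "tz": 0, "rx": 0, "ry": 0, "rz": 0}
    - {"tx": -0.4, "ty": 1, "tz": 0, "rx": 0, "ry": 0, "rz": 0}
    - {"tx": -0.4, "ty": 1, "tz": 0, "rx": 0, "ry": 0, "rz": 0}

```text
time: 42.75
position: [0.5346, 0.083, 0.2643]
tool_rot: [-180.0, 0.0, -0.0]
force: [-0.6, -0.1, -3.7]
gripper_width: 0.494
```

Request:
step_arm:
  moves:
    - {"tx": -0.4, "ty": 1, "tz": 0, "rx": 0, "ry": 0, "rz": 0}
    - {"tx": -0.4, "ty": 1, "tz": 0, "rx": 0, "ry": 0, "rz": 0}
    - {"tx": -0.4, "ty": 1, "tz": 0, "rx": 0, "ry": 0, "rz": 0}
    - {"tx": -0.4, "ty": 1, "tz": 0, "rx": 0, "ry": 0, "rz": 0}
    - {"tx": -0.4, "ty": 1, "tz": 0, "rx": 0, "ry": 0, "rz": 0}
    - {"tx": 0, "ty": 1, "tz": 0, "rx": 0, "ry": 0, "rz": 0}
    - {"tx": 0, "ty": 0, "tz": 0, "rx": 0, "ry": 0, "rz": 0}
    - {"tx": 0, "ty": 0, "tz": 0, "rx": 0, "ry": 0, "rz": 0}
    - {"tx": 0, "ty": 0, "tz": 0, "rx": 0, "ry": 0, "rz": 0}
    - {"tx": 0, "ty": 0, "tz": 0, "rx": 0, "ry": 0, "rz": 0}
    - {"tx": 0, "ty": 0, "tz": 0, "rx": 0, "ry": 0, "rz": 0}

```text
time: 43.67
position: [0.4855, -0.0646, 0.2639]
tool_rot: [180.0, 0.0, 0.1]
force: [0.7, 0.7, -4.1]
gripper_width: 0.495
```

Request:
step_arm:
  moves:
    - {"tx": 0, "ty": 0, "tz": 1, "rx": 0, "ry": 0, "rz": 0}
    - {"tx": 0, "ty": 0, "tz": 1, "rx": 0, "ry": 0, "rz": 0}
    - {"tx": 0, "ty": 0, "tz": 1, "rx": 0, "ry": 0, "rz": 0}
    - {"tx": 0, "ty": 0, "tz": 0.9, "rx": 0, "ry": 0, "rz": 0}
    - {"tx": 0, "ty": 0, "tz": 0.4, "rx": 0, "ry": 0, "rz": 0}
    - {"tx": 0, "ty": 0, "tz": 0.3, "rx": 0, "ry": 0, "rz": 0}
    - {"tx": 0, "ty": 0, "tz": 0.2, "rx": 0, "ry": 0, "rz": 0}
    - {"tx": 0, "ty": 0, "tz": 0.1, "rx": 0, "ry": 0, "rz": 0}
    - {"tx": 0, "ty": 0, "tz": 0, "rx": 0, "ry": 0, "rz": 0}
    - {"tx": 0, "ty": 0, "tz": 0, "rx": 0, "ry": 0, "rz": 0}

```text
time: 44.5
position: [0.4859, -0.0653, 0.1422]
tool_rot: [-180.0, -0.1, 0.0]
force: [-0.1, -0.5, -3.3]
gripper_width: 0.497
```

Request:
step_arm:
  moves:
    - {"tx": 0, "ty": 0, "tz": 0, "rx": 0, "ry": 0, "rz": 0}
    - {"tx": 0, "ty": 0, "tz": 0, "rx": 0, "ry": 0, "rz": 0}
    - {"tx": 0, "ty": 0, "tz": 0, "rx": 0, "ry": 0, "rz": 0}
    - {"tx": 0, "ty": 0, "tz": 0, "rx": 0, "ry": 0, "rz": 0}
    - {"tx": 0, "ty": 0, "tz": 0, "rx": 0, "ry": 0, "rz": 0}
    - {"tx": 0, "ty": 0, "tz": -0.4, "rx": 0, "ry": 0, "rz": 0}
    - {"tx": 0, "ty": 0, "tz": -1, "rx": 0, "ry": 0, "rz": 0}
    - {"tx": 0, "ty": 0, "tz": -1, "rx": 0, "ry": 0, "rz": 0}
    - {"tx": 0, "ty": 0, "tz": -1, "rx": 0, "ry": 0, "rz": 0}
    - {"tx": 0, "ty": 0, "tz": -1, "rx": 0, "ry": 0, "rz": 0}
    - {"tx": 0, "ty": 0, "tz": 0, "rx": 0, "ry": 0, "rz": 0}
    - {"tx": 0, "ty": 0, "tz": 0, "rx": 0, "ry": 0, "rz": 0}
  hand: -0.46

```text
time: 45.5
position: [0.4862, -0.0652, 0.2527]
tool_rot: [-179.8, -0.2, 0.0]
force: [-0.2, 1.0, -0.6]
gripper_width: 0.729
```

```bash
python3 blobs.py .055
```

```text
t 45.5 p [ 0.4862 -0.0652  0.2527] rot [-1.7979e+02 -1.6000e-01  4.0000e-02] F [-0.2  1.  -0.6] w 0.729
px [284.7 214.7] A 839 bore mm 24.1 small@ [ 0.4866 -0.065 ] large@ [ 0.4866 -0.0626]
```

Request:
step_arm:
  moves:
    - {"tx": 0.3, "ty": -1, "tz": 0, "rx": 0, "ry": 0, "rz": 0}
    - {"tx": 0.3, "ty": -1, "tz": 0, "rx": 0, "ry": 0, "rz": 0}
    - {"tx": 0.3, "ty": -1, "tz": 0, "rx": 0, "ry": 0, "rz": 0}
    - {"tx": 0.3, "ty": -1, "tz": 0, "rx": 0, "ry": 0, "rz": 0}
    - {"tx": 0.3, "ty": -1, "tz": 0, "rx": 0, "ry": 0, "rz": 0}
    - {"tx": 0.3, "ty": -1, "tz": 0, "rx": 0, "ry": 0, "rz": 0}
    - {"tx": 0.3, "ty": -1, "tz": 0, "rx": 0, "ry": 0, "rz": 0}
    - {"tx": 0.3, "ty": -1, "tz": 0, "rx": 0, "ry": 0, "rz": 0}
    - {"tx": 0.3, "ty": -1, "tz": 0, "rx": 0, "ry": 0, "rz": 0}
    - {"tx": 0.3, "ty": -1, "tz": 0, "rx": 0, "ry": 0, "rz": 0}
    - {"tx": 0.4, "ty": -1, "tz": 0, "rx": 0, "ry": 0, "rz": 0}
    - {"tx": 0.4, "ty": -1, "tz": 0, "rx": 0, "ry": 0, "rz": 0}

```text
time: 46.55
position: [0.5804, 0.2354, 0.2488]
tool_rot: [179.9, 0.2, -0.0]
force: [0.3, 0.3, 0.1]
gripper_width: 0.727
```

Request:
step_arm:
  moves:
    - {"tx": 0, "ty": -1, "tz": 0, "rx": 0, "ry": 0, "rz": 0}
    - {"tx": 0, "ty": 0, "tz": 0, "rx": 0, "ry": 0, "rz": 0}
    - {"tx": 0, "ty": 0, "tz": 0, "rx": 0, "ry": 0, "rz": 0}
    - {"tx": 0, "ty": 0, "tz": 0, "rx": 0, "ry": 0, "rz": 0}
    - {"tx": 0, "ty": 0, "tz": 0, "rx": 0, "ry": 0, "rz": 0}
    - {"tx": 0, "ty": 0, "tz": 0, "rx": 0, "ry": 0, "rz": 0}

```text
time: 47.05
position: [0.5806, 0.2581, 0.2511]
tool_rot: [180.0, 0.0, -0.1]
force: [0.1, 1.0, 1.1]
gripper_width: 0.727
```

```bash
python3 blobs.py
```

```text
t 47.05 p [0.5806 0.2581 0.2511] rot [ 1.7997e+02  3.0000e-02 -1.2000e-01] F [0.1 1.  1.1] w 0.727
px [286.  156.9] A 671 bore mm 24.1 small@ [0.5818 0.2916] large@ [0.5818 0.2927]
```

Request:
step_arm:
  moves:
    - {"tx": 0.04, "ty": -0.7, "tz": 0, "rx": 0, "ry": 0, "rz": 0}
    - {"tx": 0, "ty": -0.64, "tz": 0, "rx": 0, "ry": 0, "rz": 0}
    - {"tx": 0, "ty": 0, "tz": 1, "rx": 0, "ry": 0, "rz": 0}
    - {"tx": 0, "ty": 0, "tz": 1, "rx": 0, "ry": 0, "rz": 0}
    - {"tx": 0, "ty": 0, "tz": 1, "rx": 0, "ry": 0, "rz": 0}
    - {"tx": 0, "ty": 0, "tz": 1, "rx": 0, "ry": 0, "rz": 0}
    - {"tx": 0, "ty": 0, "tz": 1, "rx": 0, "ry": 0, "rz": 0}
    - {"tx": 0, "ty": 0, "tz": 1, "rx": 0, "ry": 0, "rz": 0}
    - {"tx": 0, "ty": 0, "tz": 0.4, "rx": 0, "ry": 0, "rz": 0}
    - {"tx": 0, "ty": 0, "tz": 0.15, "rx": 0, "ry": 0, "rz": 0}
    - {"tx": 0, "ty": 0, "tz": 0, "rx": 0, "ry": 0, "rz": 0}
    - {"tx": 0, "ty": 0, "tz": 0, "rx": 0, "ry": 0, "rz": 0}

```text
time: 48.1
position: [0.5822, 0.2936, 0.0889]
tool_rot: [-180.0, -0.1, 0.0]
force: [1.1, 0.3, -0.5]
gripper_width: 0.729
```

Request:
step_arm:
  moves:
    - {"tx": 0, "ty": 0, "tz": 0, "rx": 0, "ry": 0, "rz": 0}
    - {"tx": 0, "ty": 0, "tz": 0, "rx": 0, "ry": 0, "rz": 0}
    - {"tx": 0, "ty": 0, "tz": 0, "rx": 0, "ry": 0, "rz": 0}
    - {"tx": 0, "ty": 0, "tz": 0, "rx": 0, "ry": 0, "rz": 0}
    - {"tx": 0, "ty": 0, "tz": 0, "rx": 0, "ry": 0, "rz": 0}
    - {"tx": 0, "ty": 0, "tz": 0, "rx": 0, "ry": 0, "rz": 0}
  hand: 1
  newtons: 60

```text
time: 48.6
position: [0.5826, 0.2935, 0.0896]
tool_rot: [-179.9, -0.1, -0.0]
force: [-0.6, -0.5, 7.0]
gripper_width: 0.499
```

Request:
step_arm:
  moves:
    - {"tx": 0, "ty": 0, "tz": -0.5, "rx": 0, "ry": 0, "rz": 0}
    - {"tx": 0, "ty": 0, "tz": -1, "rx": 0, "ry": 0, "rz": 0}
    - {"tx": 0, "ty": 0, "tz": -1, "rx": 0, "ry": 0, "rz": 0}
    - {"tx": 0, "ty": 0, "tz": -1, "rx": 0, "ry": 0, "rz": 0}
    - {"tx": 0, "ty": 0, "tz": -1, "rx": 0, "ry": 0, "rz": 0}
    - {"tx": 0, "ty": 0, "tz": -1, "rx": 0, "ry": 0, "rz": 0}
    - {"tx": 0, "ty": 0, "tz": -1, "rx": 0, "ry": 0, "rz": 0}
    - {"tx": 0, "ty": 0.4, "tz": -0.6, "rx": 0, "ry": 0, "rz": 0}
    - {"tx": 0.2, "ty": 1, "tz": 0, "rx": 0, "ry": 0, "rz": 0}
    - {"tx": 0.2, "ty": 1, "tz": 0, "rx": 0, "ry": 0, "rz": 0}
    - {"tx": 0.2, "ty": 1, "tz": 0, "rx": 0, "ry": 0, "rz": 0}
    - {"tx": 0.2, "ty": 1, "tz": 0, "rx": 0, "ry": 0, "rz": 0}

```text
time: 49.6
position: [0.6011, 0.1808, 0.2653]
tool_rot: [180.0, 0.0, -0.0]
force: [0.7, -1.0, -4.5]
gripper_width: 0.494
```

Request:
step_arm:
  moves:
    - {"tx": 0.2, "ty": 1, "tz": 0, "rx": 0, "ry": 0, "rz": 0}
    - {"tx": 0.2, "ty": 1, "tz": 0, "rx": 0, "ry": 0, "rz": 0}
    - {"tx": 0.2, "ty": 1, "tz": 0, "rx": 0, "ry": 0, "rz": 0}
    - {"tx": 0.2, "ty": 1, "tz": 0, "rx": 0, "ry": 0, "rz": 0}
    - {"tx": 0.2, "ty": 1, "tz": 0, "rx": 0, "ry": 0, "rz": 0}
    - {"tx": 0.2, "ty": 1, "tz": 0, "rx": 0, "ry": 0, "rz": 0}
    - {"tx": 0.2, "ty": 1, "tz": 0, "rx": 0, "ry": 0, "rz": 0}
    - {"tx": 0.15, "ty": 1, "tz": 0, "rx": 0, "ry": 0, "rz": 0}
    - {"tx": 0, "ty": 1, "tz": 0, "rx": 0, "ry": 0, "rz": 0}
    - {"tx": 0, "ty": 1, "tz": 0, "rx": 0, "ry": 0, "rz": 0}
    - {"tx": 0, "ty": 0, "tz": 0, "rx": 0, "ry": 0, "rz": 0}
    - {"tx": 0, "ty": 0, "tz": 0, "rx": 0, "ry": 0, "rz": 0}

```text
time: 50.6
position: [0.6391, -0.0702, 0.2655]
tool_rot: [180.0, 0.0, -0.3]
force: [0.0, 0.5, -4.3]
gripper_width: 0.499
```

Request:
step_arm:
  moves:
    - {"tx": 0, "ty": 0, "tz": 0, "rx": 0, "ry": 0, "rz": 0}
    - {"tx": 0, "ty": 0, "tz": 0, "rx": 0, "ry": 0, "rz": 0}
    - {"tx": 0, "ty": 0, "tz": 0, "rx": 0, "ry": 0, "rz": 0}

```text
time: 50.85
position: [0.6402, -0.0657, 0.265]
tool_rot: [-180.0, 0.0, 0.1]
force: [-0.0, -0.0, -4.1]
gripper_width: 0.497
```

Request:
step_arm:
  moves:
    - {"tx": 0, "ty": 0, "tz": 1, "rx": 0, "ry": 0, "rz": 0}
    - {"tx": 0, "ty": 0, "tz": 1, "rx": 0, "ry": 0, "rz": 0}
    - {"tx": 0, "ty": 0, "tz": 1, "rx": 0, "ry": 0, "rz": 0}
    - {"tx": 0, "ty": 0, "tz": 0.7, "rx": 0, "ry": 0, "rz": 0}
    - {"tx": 0, "ty": 0, "tz": 0.3, "rx": 0, "ry": 0, "rz": 0}
    - {"tx": 0, "ty": 0, "tz": 0.3, "rx": 0, "ry": 0, "rz": 0}
    - {"tx": 0, "ty": 0, "tz": 0.3, "rx": 0, "ry": 0, "rz": 0}
    - {"tx": 0, "ty": 0, "tz": 0.2, "rx": 0, "ry": 0, "rz": 0}
    - {"tx": 0, "ty": 0, "tz": 0.1, "rx": 0, "ry": 0, "rz": 0}
    - {"tx": 0, "ty": 0, "tz": 0, "rx": 0, "ry": 0, "rz": 0}
    - {"tx": 0, "ty": 0, "tz": 0, "rx": 0, "ry": 0, "rz": 0}

```text
time: 51.77
position: [0.6403, -0.0671, 0.1441]
tool_rot: [-180.0, -0.0, -0.0]
force: [-6.8, 1.6, 7.1]
gripper_width: 0.502
```

Request:
step_arm:
  moves:
    - {"tx": 0, "ty": 0, "tz": 0, "rx": 0, "ry": 0, "rz": 0}
    - {"tx": 0, "ty": 0, "tz": 0, "rx": 0, "ry": 0, "rz": 0}
    - {"tx": 0, "ty": 0, "tz": 0, "rx": 0, "ry": 0, "rz": 0}
    - {"tx": 0, "ty": 0, "tz": 0, "rx": 0, "ry": 0, "rz": 0}
    - {"tx": 0, "ty": 0, "tz": 0, "rx": 0, "ry": 0, "rz": 0}
    - {"tx": 0, "ty": 0, "tz": -0.4, "rx": 0, "ry": 0, "rz": 0}
    - {"tx": 0, "ty": 0, "tz": -1, "rx": 0, "ry": 0, "rz": 0}
    - {"tx": 0, "ty": 0, "tz": -1, "rx": 0, "ry": 0, "rz": 0}
    - {"tx": 0, "ty": 0, "tz": -1, "rx": 0, "ry": 0, "rz": 0}
    - {"tx": 0, "ty": 0, "tz": -1, "rx": 0, "ry": 0, "rz": 0}
    - {"tx": 0, "ty": 0, "tz": 0, "rx": 0, "ry": 0, "rz": 0}
    - {"tx": 0, "ty": 0, "tz": 0, "rx": 0, "ry": 0, "rz": 0}
  hand: -0.46

```text
time: 52.77
position: [0.6409, -0.0673, 0.2547]
tool_rot: [-180.0, -0.2, -0.0]
force: [0.4, -1.1, -0.0]
gripper_width: 0.732
```

```bash
python3 blobs.py .055
python3 - <<'E'
from h import *
f=cam('side'); save(f,'s5',5,(225,80,365,180)); f=cam('scene'); save(f,'s6',5,(150,170,310,290))
E
```

```text
t 52.77 p [ 0.6409 -0.0673  0.2547] rot [-1.7999e+02 -1.8000e-01 -1.0000e-02] F [ 0.4 -1.1 -0. ] w 0.732
px [ 53.7 215.6] A 994 bore mm 27.2 small@ [ 0.4778 -0.0688] large@ [ 0.4833 -0.0664]
px [281.9 216.3] A 896 bore mm 25.1 small@ [ 0.6394 -0.0695] large@ [ 0.6394 -0.0671]
```

View pics/s6.png

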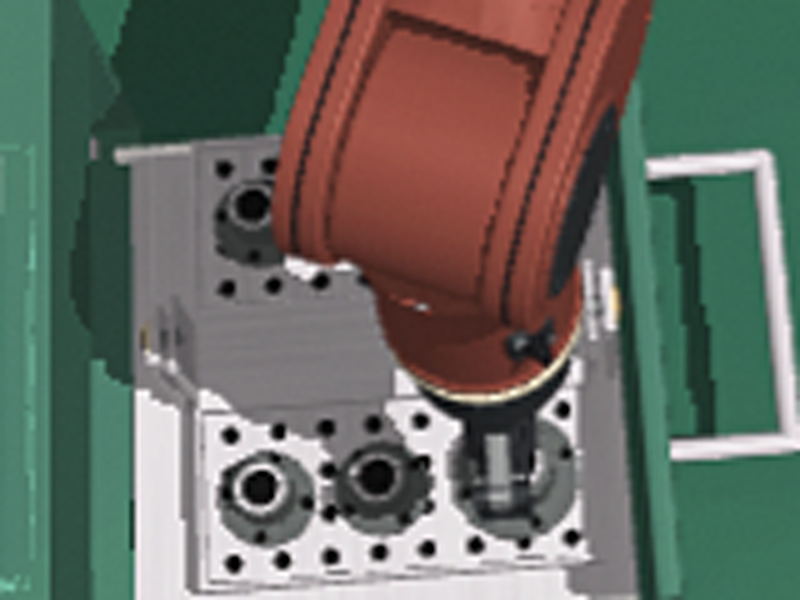

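Request:
step_arm:
  moves:
    - {"tx": -0.5, "ty": -1, "tz": 0, "rx": 0, "ry": 0, "rz": 0}
    - {"tx": -0.5, "ty": -1, "tz": 0, "rx": 0, "ry": 0, "rz": 0}
    - {"tx": -0.5, "ty": -1, "tz": 0, "rx": 0, "ry": 0, "rz": 0}
    - {"tx": -0.5, "ty": -1, "tz": 0, "rx": 0, "ry": 0, "rz": 0}
    - {"tx": -0.5, "ty": -1, "tz": 0, "rx": 0, "ry": 0, "rz": 0}
    - {"tx": -0.5, "ty": -1, "tz": 0, "rx": 0, "ry": 0, "rz": 0}
    - {"tx": 0, "ty": 0, "tz": 0, "rx": 0, "ry": 0, "rz": -1}
    - {"tx": 0, "ty": 0, "tz": 0, "rx": 0, "ry": 0, "rz": -1}
    - {"tx": 0, "ty": 0, "tz": 0, "rx": 0, "ry": 0, "rz": -1}
    - {"tx": 0, "ty": 0, "tz": 0, "rx": 0, "ry": 0, "rz": -1}
    - {"tx": 0, "ty": 0, "tz": 0, "rx": 0, "ry": 0, "rz": -1}
    - {"tx": 0, "ty": 0, "tz": 0, "rx": 0, "ry": 0, "rz": -1}
  hand: -1

```text
time: 53.92
position: [0.5647, 0.0831, 0.2518]
tool_rot: [-180.0, 0.1, 30.2]
force: [0.2, -0.3, -0.3]
gripper_width: 0.998
```

Request:
step_arm:
  moves:
    - {"tx": 0, "ty": 0, "tz": 0, "rx": 0, "ry": 0, "rz": -1}
    - {"tx": 0, "ty": 0, "tz": 0, "rx": 0, "ry": 0, "rz": -1}
    - {"tx": 0, "ty": 0, "tz": 0, "rx": 0, "ry": 0, "rz": -1}
    - {"tx": 0, "ty": 0, "tz": 0, "rx": 0, "ry": 0, "rz": -1}
    - {"tx": 0, "ty": 0, "tz": 0, "rx": 0, "ry": 0, "rz": -1}
    - {"tx": 0, "ty": 0, "tz": 0, "rx": 0, "ry": 0, "rz": -1}
    - {"tx": 0, "ty": 0, "tz": 0, "rx": 0, "ry": 0, "rz": -1}
    - {"tx": 0, "ty": 0, "tz": 0, "rx": 0, "ry": 0, "rz": -1}
    - {"tx": 0, "ty": 0, "tz": 0, "rx": 0, "ry": 0, "rz": -1}
    - {"tx": 0, "ty": 0, "tz": 0, "rx": 0, "ry": 0, "rz": -1}
    - {"tx": 0, "ty": 0, "tz": 0, "rx": 0, "ry": 0, "rz": -1}
    - {"tx": 0, "ty": 0, "tz": 0, "rx": 0, "ry": 0, "rz": -1}

```text
time: 54.92
position: [0.5647, 0.083, 0.2517]
tool_rot: [-179.9, 0.0, 90.2]
force: [-0.6, -0.2, 0.5]
gripper_width: 0.996
```

Request:
step_arm:
  moves:
    - {"tx": 0, "ty": 0, "tz": 0, "rx": 0, "ry": 0, "rz": 0}
    - {"tx": 0, "ty": 0, "tz": 0, "rx": 0, "ry": 0, "rz": 0}
    - {"tx": 0, "ty": 0, "tz": 0, "rx": 0, "ry": 0, "rz": 0}

```text
time: 55.17
position: [0.565, 0.083, 0.2522]
tool_rot: [-180.0, 0.0, 89.8]
force: [0.2, -0.3, -0.3]
gripper_width: 0.999
```

Run:
```python
from h import *
st(); a=cam('scene'); b=cam('side'); save(a,'a7',4,(160,170,320,300)); save(b,'b7',5,(225,80,365,180))
print(proj(a,[(.485,-.201,.089),(.641,-.201,.089)]),proj(b,[(.485,-.201,.089)]))
```

```text
t 55.17 p [0.565  0.083  0.2522] rot [-1.7995e+02  2.0000e-02  8.9820e+01] F [ 0.2 -0.3 -0.3] w 0.999
[[200.89042207 210.64250529]
 [201.99147234 265.9537955 ]] [[322.02600153 165.06584481]]
```

View pics/a7.png

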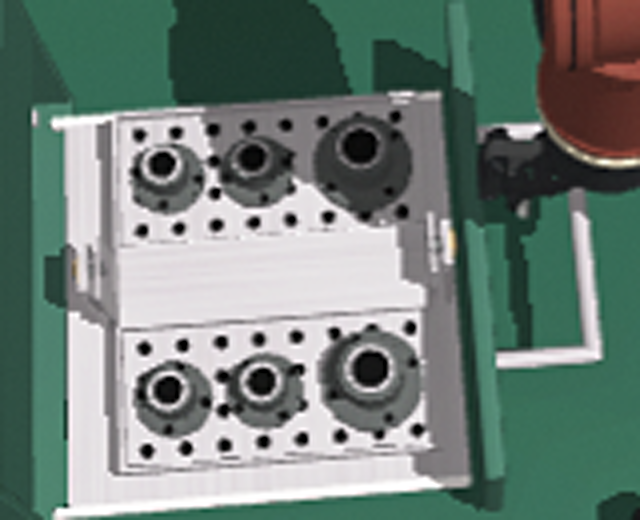

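Run:
```python
from meas import *
X=[(.4850,-.203,.089),(.641,-.2015,.089),(.485,-.140,.089),(.6405,-.140,.089),(.4850,-.0655,.097),(.640,-.067,.097)]
F=[cam('scene'),cam('side')]; uv=[np.array(bores(f,proj(f,X),0,5)) for f in F]
P=[np.c_[f['R'],f['t']] for f in F]
n=[cv2.undistortPoints(u.reshape(-1,1,2),f['K'],f['d']).reshape(-1,2).T for u,f in zip(uv,F)]
T=cv2.triangulatePoints(P[0],P[1],n[0],n[1]); T=(T[:3]/T[3]).T; print(T.round(4))
```

```text
[[ 0.4861 -0.2016  0.0967]
 [ 0.6436 -0.2013  0.0934]
 [ 0.4878 -0.1417  0.1036]
 [ 0.6382 -0.1438  0.0893]
 [ 0.4689 -0.0606  0.0421]
 [ 0.638  -0.0626  0.0718]]
```

```bash
cat > lean.py <<'E'
from h import *
def holes(im):
    g=cv2.cvtColor(cv2.resize(im,None,fx=1.4*3,fy=1.4*3,interpolation=cv2.INTER_CUBIC) if im.shape[1]==560 else cv2.resize(im,None,fx=3,fy=3,interpolation=cv2.INTER_CUBIC),cv2.COLOR_BGR2GRAY)
    bg=cv2.medianBlur(g,61); m=((bg.astype(int)-g)>35).astype(np.uint8)
    n,l,s,c=cv2.connectedComponentsWithStats(m); out=[]
    for k in range(1,n):
        x,y,w,h,a=s[k]
        if 60<a<700 and .6<w/h<1.6 and a>.6*w*h:
            ww=np.clip(bg.astype(float)-g,0,None)[y-3:y+h+3,x-3:x+w+3]; yy,xx=np.mgrid[y-3:y+h+3,x-3:x+w+3]
            out.append(((xx*ww).sum()/ww.sum()/4.2,(yy*ww).sum()/ww.sum()/4.2))
    return np.array(out)
E
python3 - <<'E'
from lean import *
f=cam('scene'); now=cv2.resize(f['frame'][:,:,::-1],None,fx=1.4,fy=1.4,interpolation=cv2.INTER_CUBIC)
A=holes(cv2.imread('pics/scene1.png')); B=holes(now)
XA,XB=ray(f,A,.055),ray(f,B,.055)
print(len(A),len(B))
for n,(lo,hi) in dict(near=(.44,.535),far=(.595,.69)).items():
    d=[]
    for p in XB:
        if lo<p[0]<hi and -.235<p[1]<-.025:
            e=np.linalg.norm(XA-p,axis=1)
            if e.min()<.008: d.append((p-XA[e.argmin()])[:2]*1000)
    d=np.array(d); print(n,len(d),'median shift mm',np.median(d,0).round(2),'std',d.std(0).round(2))
# predicted shift per 0.06 rad
c=-f['R'].T@f['t']
for x in(.487,.642):
    th=.06; y=-.13; dx=.055*th; dz=(x-.5645)*th; P=np.array([x+dx,y,.055+dz]); q=ray(f,proj(f,[P]),.055)[0]; print('pred .06:',((q-[x,y,.055])*1000).round(2))
E
```

```text
75 42
near 17 median shift mm [-1.61 -1.9 ] std [0.78 0.48]
far 16 median shift mm [-0.66 -1.85] std [1.21 0.32]
pred .06: [ 4.95  0.4  -0.  ]
pred .06: [ 2.2 -0.4 -0. ]
```

Request:
step_arm:
  moves:
    - {"tx": -0.1, "ty": 0, "tz": 0.9, "rx": 0, "ry": 0, "rz": 0}
    - {"tx": 0, "ty": 0, "tz": 1, "rx": 0, "ry": 0, "rz": 0}
    - {"tx": 0, "ty": 0, "tz": 1, "rx": 0, "ry": 0, "rz": 0}
    - {"tx": 0, "ty": 0, "tz": 0.7, "rx": 0, "ry": 0, "rz": 0}
    - {"tx": 0, "ty": 0, "tz": 0.3, "rx": 0, "ry": 0, "rz": 0}
    - {"tx": 0, "ty": 0, "tz": 0, "rx": 0, "ry": 0, "rz": 0}
    - {"tx": 0, "ty": 0, "tz": 0, "rx": 0, "ry": 0, "rz": 0}

```text
time: 56.0
position: [0.5653, 0.0805, 0.1561]
tool_rot: [-180.0, -0.0, 89.9]
force: [-4.0, 2.0, 7.6]
gripper_width: 1.0
```

Request:
step_arm:
  moves:
    - {"tx": 0, "ty": 0, "tz": 0, "rx": 0, "ry": 0, "rz": 0}
    - {"tx": 0, "ty": 0, "tz": 0, "rx": 0, "ry": 0, "rz": 0}
    - {"tx": 0, "ty": 0, "tz": 0, "rx": 0, "ry": 0, "rz": 0}
    - {"tx": 0, "ty": 0, "tz": 0, "rx": 0, "ry": 0, "rz": 0}
    - {"tx": 0, "ty": 0, "tz": 0, "rx": 0, "ry": 0, "rz": 0}
    - {"tx": 0, "ty": 0, "tz": 0, "rx": 0, "ry": 0, "rz": 0}
    - {"tx": 0, "ty": 0, "tz": 0, "rx": 0, "ry": 0, "rz": 0}
    - {"tx": 0, "ty": 0, "tz": 0, "rx": 0, "ry": 0, "rz": 0}
  hand: 1
  newtons: 40

```text
time: 56.67
position: [0.5651, 0.081, 0.1551]
tool_rot: [-180.0, -0.0, 90.0]
force: [-2.0, 2.4, 3.0]
gripper_width: 0.124
```

Request:
step_arm:
  moves:
    - {"tx": -0.1, "ty": 0, "tz": 0, "rx": 0, "ry": 0, "rz": 0}
    - {"tx": -0.2, "ty": 0, "tz": 0, "rx": 0, "ry": 0, "rz": 0}
    - {"tx": -0.3, "ty": 0, "tz": 0, "rx": 0, "ry": 0, "rz": 0}
    - {"tx": -0.4, "ty": 0, "tz": 0, "rx": 0, "ry": 0, "rz": 0}
    - {"tx": -0.4, "ty": 0, "tz": 0, "rx": 0, "ry": 0, "rz": 0}
    - {"tx": -0.4, "ty": 0, "tz": 0, "rx": 0, "ry": 0, "rz": 0}
    - {"tx": -0.4, "ty": 0, "tz": 0, "rx": 0, "ry": 0, "rz": 0}
    - {"tx": -0.4, "ty": 0, "tz": 0, "rx": 0, "ry": 0, "rz": 0}
    - {"tx": -0.4, "ty": 0, "tz": 0, "rx": 0, "ry": 0, "rz": 0}
    - {"tx": -0.4, "ty": 0, "tz": 0, "rx": 0, "ry": 0, "rz": 0}
    - {"tx": -0.4, "ty": 0, "tz": 0, "rx": 0, "ry": 0, "rz": 0}
    - {"tx": -0.4, "ty": 0, "tz": 0, "rx": 0, "ry": 0, "rz": 0}

```text
time: 57.67
position: [0.5657, -0.0254, 0.1552]
tool_rot: [179.9, 0.0, 90.0]
force: [5.1, 4.5, -3.2]
gripper_width: 0.123
```

Request:
step_arm:
  moves:
    - {"tx": -0.4, "ty": 0, "tz": 0, "rx": 0, "ry": 0, "rz": 0}
    - {"tx": -0.4, "ty": 0, "tz": 0, "rx": 0, "ry": 0, "rz": 0}
    - {"tx": -0.4, "ty": 0, "tz": 0, "rx": 0, "ry": 0, "rz": 0}
    - {"tx": -0.4, "ty": 0, "tz": 0, "rx": 0, "ry": 0, "rz": 0}
    - {"tx": -0.4, "ty": 0, "tz": 0, "rx": 0, "ry": 0, "rz": 0}
    - {"tx": -0.4, "ty": 0, "tz": 0, "rx": 0, "ry": 0, "rz": 0}
    - {"tx": -0.4, "ty": 0, "tz": 0, "rx": 0, "ry": 0, "rz": 0}
    - {"tx": -0.4, "ty": 0, "tz": 0, "rx": 0, "ry": 0, "rz": 0}
    - {"tx": -0.4, "ty": 0, "tz": 0, "rx": 0, "ry": 0, "rz": 0}
    - {"tx": -0.4, "ty": 0, "tz": 0, "rx": 0, "ry": 0, "rz": 0}
    - {"tx": -0.4, "ty": 0, "tz": 0, "rx": 0, "ry": 0, "rz": 0}
    - {"tx": -0.4, "ty": 0, "tz": 0, "rx": 0, "ry": 0, "rz": 0}

```text
time: 58.67
position: [0.5663, -0.1449, 0.1552]
tool_rot: [179.9, 0.0, 90.0]
force: [9.6, 4.6, -5.4]
gripper_width: 0.124
```

Request:
step_arm:
  moves:
    - {"tx": -0.4, "ty": 0, "tz": 0, "rx": 0, "ry": 0, "rz": 0}
    - {"tx": -0.4, "ty": 0, "tz": 0, "rx": 0, "ry": 0, "rz": 0}
    - {"tx": -0.4, "ty": 0, "tz": 0, "rx": 0, "ry": 0, "rz": 0}
    - {"tx": -0.3, "ty": 0, "tz": 0, "rx": 0, "ry": 0, "rz": 0}
    - {"tx": -0.2, "ty": 0, "tz": 0, "rx": 0, "ry": 0, "rz": 0}
    - {"tx": -0.1, "ty": 0, "tz": 0, "rx": 0, "ry": 0, "rz": 0}
    - {"tx": -0.1, "ty": 0, "tz": 0, "rx": 0, "ry": 0, "rz": 0}
    - {"tx": -0.1, "ty": 0, "tz": 0, "rx": 0, "ry": 0, "rz": 0}
    - {"tx": -0.1, "ty": 0, "tz": 0, "rx": 0, "ry": 0, "rz": 0}
    - {"tx": 0, "ty": 0, "tz": 0, "rx": 0, "ry": 0, "rz": 0}

```text
time: 59.5
position: [0.5666, -0.1977, 0.1552]
tool_rot: [179.8, 0.1, 90.0]
force: [11.7, 0.1, -7.6]
gripper_width: 0.123
```

Request:
step_arm:
  moves:
    - {"tx": -0.1, "ty": 0, "tz": 0, "rx": 0, "ry": 0, "rz": 0}
    - {"tx": 0, "ty": 0, "tz": 0, "rx": 0, "ry": 0, "rz": 0}
    - {"tx": 0, "ty": 0, "tz": 0, "rx": 0, "ry": 0, "rz": 0}

```text
time: 59.75
position: [0.5667, -0.1981, 0.1552]
tool_rot: [179.9, -0.1, 90.1]
force: [9.0, 7.3, -3.5]
gripper_width: 0.12
```

Request:
step_arm:
  moves:
    - {"tx": -0.1, "ty": 0, "tz": 0, "rx": 0, "ry": 0, "rz": 0}
    - {"tx": 0, "ty": 0, "tz": 0, "rx": 0, "ry": 0, "rz": 0}
    - {"tx": 0, "ty": 0, "tz": 0, "rx": 0, "ry": 0, "rz": 0}
    - {"tx": 0, "ty": 0, "tz": 0, "rx": 0, "ry": 0, "rz": 0}

```text
time: 60.08
position: [0.5667, -0.1984, 0.1552]
tool_rot: [179.9, -0.3, 90.2]
force: [6.4, 14.8, 2.4]
gripper_width: 0.122
```

Request:
step_arm:
  moves:
    - {"tx": 0, "ty": 0, "tz": 0, "rx": 0, "ry": 0, "rz": 0}
    - {"tx": 0, "ty": 0, "tz": 0, "rx": 0, "ry": 0, "rz": 0}
    - {"tx": 0, "ty": 0, "tz": 0, "rx": 0, "ry": 0, "rz": 0}
    - {"tx": 0, "ty": 0, "tz": 0, "rx": 0, "ry": 0, "rz": 0}
    - {"tx": 0, "ty": 0, "tz": 0, "rx": 0, "ry": 0, "rz": 0}
  hand: 0.1

```text
time: 60.5
position: [0.5647, -0.2029, 0.1551]
tool_rot: [-180.0, 0.0, 89.9]
force: [0.2, -0.9, -0.5]
gripper_width: 0.452
```

Request:
step_arm:
  moves:
    - {"tx": 0, "ty": 0, "tz": -0.5, "rx": 0, "ry": 0, "rz": 0}
    - {"tx": 0, "ty": 0, "tz": -1, "rx": 0, "ry": 0, "rz": 0}
    - {"tx": 0, "ty": 0, "tz": -1, "rx": 0, "ry": 0, "rz": 0}
    - {"tx": 0, "ty": 0, "tz": -1, "rx": 0, "ry": 0, "rz": 0}
    - {"tx": 0, "ty": 0, "tz": -1, "rx": 0, "ry": 0, "rz": 0}
    - {"tx": 0, "ty": 0, "tz": -1, "rx": 0, "ry": 0, "rz": 0}
    - {"tx": 0, "ty": 0, "tz": -1, "rx": 0, "ry": 0, "rz": 0}
    - {"tx": 0, "ty": 0, "tz": -1, "rx": 0, "ry": 0, "rz": 0}
    - {"tx": 0, "ty": 0, "tz": -1, "rx": 0, "ry": 0, "rz": 0}
    - {"tx": 0, "ty": 0, "tz": 0, "rx": 0, "ry": 0, "rz": 0}
    - {"tx": 0, "ty": 0, "tz": 0, "rx": 0, "ry": 0, "rz": 0}
  hand: 0.1

```text
time: 61.42
position: [0.5653, -0.2027, 0.3698]
tool_rot: [179.8, 0.0, 89.9]
force: [0.1, -0.0, -0.0]
gripper_width: 0.451
```

Run:
```python
from h import *
st(); a=cam('scene'); b=cam('side'); save(a,'a8',4,(20,150,220,300)); save(b,'b8',4,(250,30,400,180))
```

```text
t 61.42 p [ 0.5653 -0.2027  0.3698] rot [1.7983e+02 3.0000e-02 8.9950e+01] F [ 0.1 -0.  -0. ] w 0.451
```

View pics/b8.png

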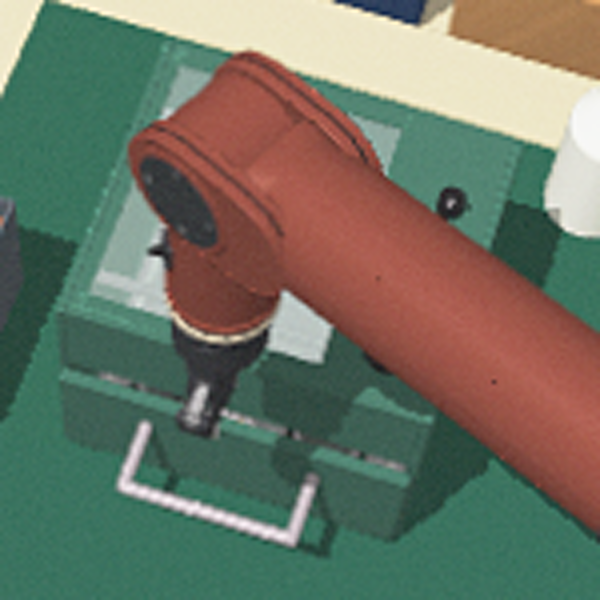

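View pics/a8.png

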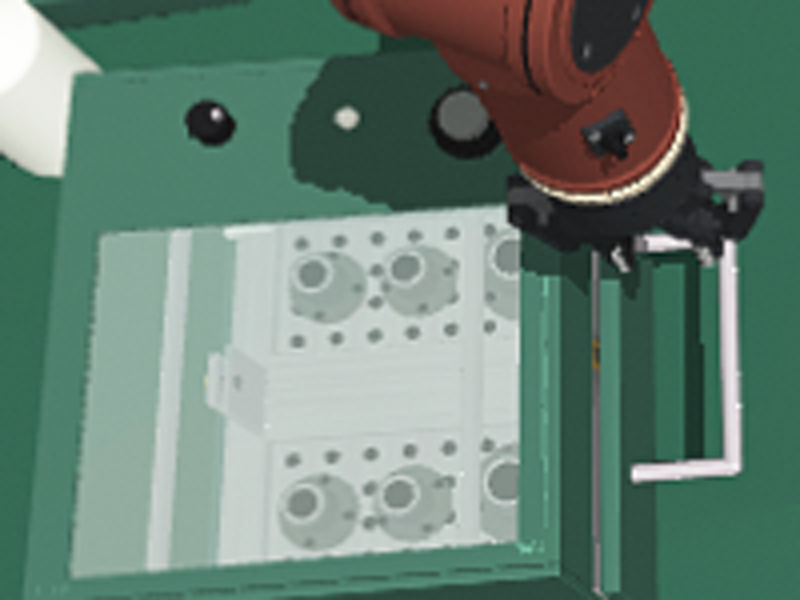

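Run:
```python
from h import *
f=cam('scene')
for v in (270,320,370,420):
    r=int(150+v/4); row=f['frame'][r,190:215,0].astype(float); w=np.clip(row-130,0,None); u=190+(np.arange(25)*w).sum()/w.sum(); print(ray(f,[[u,r]],.1)[0].round(4))
```

```text
[ 0.5076 -0.1974  0.1   ]
[ 0.5447 -0.1981  0.1   ]
[ 0.5783 -0.1978  0.1   ]
[ 0.6142 -0.1972  0.1   ]
```

Request:
step_arm:
  moves:
    - {"tx": -0.8, "ty": -0.7, "tz": 0, "rx": 0, "ry": 0, "rz": 0}
    - {"tx": -0.8, "ty": -0.7, "tz": 0, "rx": 0, "ry": 0, "rz": 0}
    - {"tx": -0.8, "ty": -0.7, "tz": 0, "rx": 0, "ry": 0, "rz": 0}
    - {"tx": -0.8, "ty": -0.7, "tz": 0, "rx": 0, "ry": 0, "rz": 0}
    - {"tx": -0.8, "ty": -0.7, "tz": 0, "rx": 0, "ry": 0, "rz": 0}
    - {"tx": -0.8, "ty": -0.7, "tz": 0, "rx": 0, "ry": 0, "rz": 0}
    - {"tx": -0.4, "ty": -0.45, "tz": 0, "rx": 0, "ry": 0, "rz": 0}
    - {"tx": 0, "ty": 0, "tz": 0, "rx": 0, "ry": 0, "rz": 0}
    - {"tx": 0, "ty": 0, "tz": 0, "rx": 0, "ry": 0, "rz": 0}
    - {"tx": 0, "ty": 0, "tz": 0, "rx": 0, "ry": 0, "rz": 0}
    - {"tx": 0, "ty": 0, "tz": 0, "rx": 0, "ry": 0, "rz": 0}
  hand: 1

```text
time: 62.48
position: [0.4501, -0.3305, 0.3673]
tool_rot: [-180.0, -0.0, 90.1]
force: [-0.4, 0.3, 0.5]
gripper_width: 0.0
```

Run:
```python
from h import *
o=st(); f=cam('wrist'); save(f,'w9',1); p=np.array(o['position'])
print(proj(f,[p-[0,0,.073],(.449,-.333,.25)]))
```

```text
t 62.48 p [ 0.4501 -0.3305  0.3673] rot [-1.7997e+02 -1.0000e-02  9.0130e+01] F [-0.4  0.3  0.5] w 0.0
[[283.74812523 274.02706507]
 [279.49791983 237.23772297]]
```

View pics/w9.png

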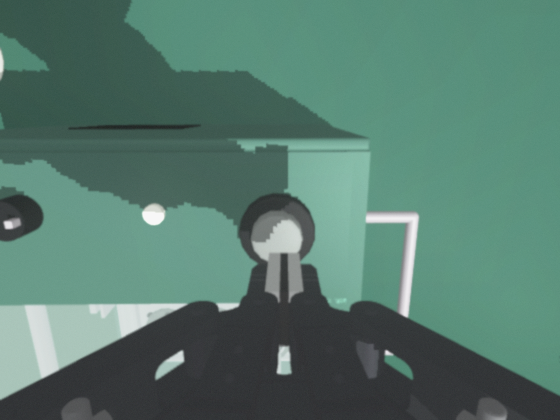

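Request:
step_arm:
  moves:
    - {"tx": -0.1, "ty": 0, "tz": 0.7, "rx": 0, "ry": 0, "rz": 0}
    - {"tx": 0, "ty": 0, "tz": 0.4, "rx": 0, "ry": 0, "rz": 0}
    - {"tx": 0, "ty": 0, "tz": 0.3, "rx": 0, "ry": 0, "rz": 0}
    - {"tx": 0, "ty": 0, "tz": 0.1, "rx": 0, "ry": 0, "rz": 0}
    - {"tx": 0, "ty": 0, "tz": 0, "rx": 0, "ry": 0, "rz": 0}
    - {"tx": 0, "ty": 0, "tz": 0, "rx": 0, "ry": 0, "rz": 0}

```text
time: 63.03
position: [0.4491, -0.3343, 0.3305]
tool_rot: [-180.0, 0.0, 90.0]
force: [-1.0, -0.6, 0.1]
gripper_width: -0.001
```

Request:
step_arm:
  moves:
    - {"tx": 0, "ty": 0, "tz": 0.1, "rx": 0, "ry": 0, "rz": 0}
    - {"tx": 0, "ty": 0, "tz": 0.1, "rx": 0, "ry": 0, "rz": 0}
    - {"tx": 0, "ty": 0, "tz": 0, "rx": 0, "ry": 0, "rz": 0}

```text
time: 63.28
position: [0.4492, -0.3346, 0.3254]
tool_rot: [179.9, 0.0, 90.0]
force: [0.8, -0.3, 4.2]
gripper_width: -0.002
```

Request:
step_arm:
  moves:
    - {"tx": 0, "ty": 0, "tz": 0.1, "rx": 0, "ry": 0, "rz": 0}
    - {"tx": 0, "ty": 0, "tz": 0.1, "rx": 0, "ry": 0, "rz": 0}
    - {"tx": 0, "ty": 0, "tz": 0, "rx": 0, "ry": 0, "rz": 0}
    - {"tx": 0, "ty": 0, "tz": 0, "rx": 0, "ry": 0, "rz": 0}

```text
time: 63.62
position: [0.4492, -0.3349, 0.3233]
tool_rot: [179.8, -0.0, 90.0]
force: [-8.9, 7.9, 31.4]
gripper_width: 0.0
```

Request:
step_arm:
  moves:
    - {"tx": 0, "ty": 0, "tz": -0.5, "rx": 0, "ry": 0, "rz": 0}
    - {"tx": 0, "ty": 0, "tz": -1, "rx": 0, "ry": 0, "rz": 0}
    - {"tx": 0, "ty": 0, "tz": -1, "rx": 0, "ry": 0, "rz": 0}
    - {"tx": 0.5, "ty": 0, "tz": -1, "rx": 0, "ry": 0, "rz": 0}
    - {"tx": 1, "ty": 0, "tz": 0, "rx": 0, "ry": 0, "rz": 0}
    - {"tx": 1, "ty": 0, "tz": 0, "rx": 0, "ry": 0, "rz": 0}
    - {"tx": 1, "ty": 0, "tz": 0, "rx": 0, "ry": 0, "rz": 0}
    - {"tx": 1, "ty": 0, "tz": 0, "rx": 0, "ry": 0, "rz": 0}
    - {"tx": 1, "ty": 0, "tz": 0, "rx": 0, "ry": 0, "rz": 0}
    - {"tx": 1, "ty": 0, "tz": 0, "rx": 0, "ry": 0, "rz": 0}
    - {"tx": 1, "ty": 0, "tz": 0, "rx": 0, "ry": 0, "rz": 0}
    - {"tx": 1, "ty": 0, "tz": 0, "rx": 0, "ry": 0, "rz": 0}

```text
time: 64.62
position: [0.4486, -0.1208, 0.4076]
tool_rot: [180.0, -0.0, 90.0]
force: [1.4, 0.4, -0.7]
gripper_width: -0.001
```

Request:
step_arm:
  moves:
    - {"tx": 1, "ty": 0, "tz": 0, "rx": 0, "ry": 0, "rz": 0}
    - {"tx": 1, "ty": 0, "tz": 0, "rx": 0, "ry": 0, "rz": 0}
    - {"tx": 1, "ty": 0, "tz": 0, "rx": 0, "ry": 0, "rz": 0}
    - {"tx": 0, "ty": 0, "tz": 0, "rx": 0, "ry": 0, "rz": 0}
    - {"tx": 0, "ty": 0, "tz": 0, "rx": 0, "ry": 0, "rz": 0}
    - {"tx": 0, "ty": 0, "tz": 0, "rx": 0, "ry": 0, "rz": 0}
    - {"tx": 0, "ty": 0, "tz": 0, "rx": 0, "ry": 0, "rz": 0}
    - {"tx": 0, "ty": 0, "tz": 0, "rx": 0, "ry": 0, "rz": 0}

```text
time: 65.28
position: [0.449, -0.048, 0.4077]
tool_rot: [180.0, -0.0, 89.9]
force: [0.1, 0.1, 0.7]
gripper_width: 0.002
```

Run:
```python
from h import *
st(); f=cam('scene'); im=f['frame']
for v in (270,320,370,420):
    r=int(150+v/4); row=im[r,190:215,0].astype(float); w=np.clip(row-130,0,None); u=190+(np.arange(25)*w).sum()/w.sum(); print(ray(f,[[u,r]],.1)[0].round(4))
save(f,'a10',3.8,(10,150,220,305))
```

```text
t 65.28 p [ 0.449  -0.048   0.4077] rot [180.    -0.    89.88] F [0.1 0.1 0.7] w 0.002
[ 0.5076 -0.1974  0.1   ]
[ 0.5447 -0.1981  0.1   ]
[ 0.5783 -0.1978  0.1   ]
[ 0.6142 -0.1972  0.1   ]
```

View pics/a10.png

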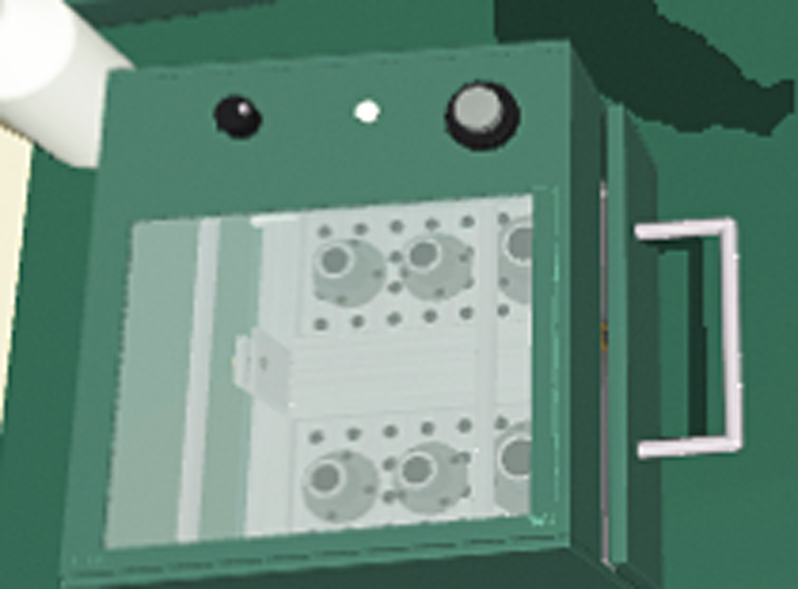

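Run:
```python
from h import *
f=cam('scene'); q=lambda u,v:(10+u/3.8,150+v/3.8)
print('panel back',ray(f,[q(609,200),q(609,450)],.14)[:,1],'panel front',ray(f,[q(628,200),q(628,450)],.14)[:,1],'cab front',ray(f,[q(570,42),q(570,545)],.235)[:,1])
```

```text
panel back [-0.27391054 -0.27354996] panel front [-0.26074853 -0.26098879] cab front [-0.27941504 -0.27651829]
```

Run:
```python
from h import *
st(); print(env.hand_in())
```

```text
t 65.38 p [ 0.449  -0.0477  0.4077] rot [-180.     -0.     89.91] F [-0.4 -0.2  0.1] w -0.0
the job is handed in; nothing more can be done
None
```

The job is handed in, at about 65 s of the 210 s. I pulled the drawer out to its stop, loaded the six castings, pushed the drawer home, and pressed the start button. Both large castings were present, and each bay holds one large and two small, all flange down.

**Checks that agreed**
- **Tray level before closing:** the shift of the tray's holes in the camera gave about -0.02 rad, against the 0.06 rad limit.
- **Drawer travel:** the handle moved 0.281 m from one stop to the other. The drawer did not move further when pushed home with about 15 N.
- **Start button:** it bottomed out at about 31 N, and looked up again in the last picture.
- **Castings inside:** seen through the window, two small castings and part of the large one stand in each bay, and the tray looks level. I did not measure the lean again after closing.

**Checks that failed or disagreed**
- **Triangulating the casting heights:** this two-camera check of the lean was useless because the arm hid some castings in the side view, so I used the holes instead.
- **Drawer gap:** the last pictures show a thin slit at the drawer front. The camera puts the drawer about 2 to 4 mm open, while the stop-to-stop travel says fully home. Either is within the 8 mm limit, so I left it.

I did not measure the other things on the bench again at the end. I noticed no contact with any of them.

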